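# Issue the oldest bottle from a gravity rack and restock behind

### The job

We use the oldest bottle of finish first: press the paddle of the sloped bottle rack so that only the front bottle rolls out to the pick-up end, take it from there and stand it upright on the plywood mixing board next to the black cup. Then restock: lay the new bottle that stands on the bench into the high end of the rack, on its side with its cap pointing the same way as the others, and see that it rolls all the way down behind the two that are left, nudging it from behind if it hangs. Set both bottles down gently, and do not disturb the cup or the two glass pots.

Things in the scene. Friction and masses are not known exactly. Their poses are not given: they have to be found in the camera images.
- rack: Gravity rack, fixed: aluminium chute on a plywood foot 122 x 226 x 12 mm; 113 mm high in all, open above. Origin: centre of the foot's underside; z up, y UP the slope to the loading end, -x to the side where the caps point and the paddle is. The chute floor slopes 14 degrees: 53 mm high at y = -100 (pick-up end), 103 mm at y = +99 (loading end). Bottles lie across it, along x, and roll down to the gate.
- row_front (a point): Rest place of the front bottle's mid point at the gate, 85 mm above the bench. The second and third follow 29 mm apart up the slope, touching: no finger fits between. The chute is 77 mm wide inside (80 at the loading place), its flanges stand 15 mm above the floor; the floor is two strips (|x| > 20 mm) with an open slot 40 mm wide between, where fingertips may dip 10 mm below the floor.
- gate (a joint): Rocker gate angle, rad: 0 at rest (front pin up, row held), 0.82 paddle fully down on its stop. Pressing lowers the front pin and raises a rear pin behind the first bottle, so only that rolls out: it comes free at about 0.65 and rolls about half a second. A damped spring (3 N at the paddle at rest, 7 to 16 N fully down) returns it; then the row rolls to the gate. A very fast stroke (over 0.12 m/s) may throw out a second bottle.
- paddle (a point): Middle of the top of the black rubber thumb paddle (38 mm along the rack's y, 26 mm along x) beside the low end of the rack, 70 mm above the bench at rest. Pressed down from above. It swings about a shaft along the rack's x, 62 mm up the slope (+y of the rack) and 6 mm below this point: fully down it is 47 mm lower and 16 mm nearer the shaft.
- pickup (a point): Where the mid point of the let-out bottle comes to rest at the low end, 70 mm above the bench, against two stop tabs 10 mm high at |x| > 20 mm of the rack (the middle is open). 26 mm are free between that bottle and the gate for a finger, and open space lies beyond the tabs.
- load (a point): Loading place: mid point of a bottle laid across the floor strips at the high end, 107 mm above the bench, clear of the row when two bottles are in it; its axis level, along the rack's x. A bottle let go here rolls down to the row, but one laid askew or against a flange may hang by friction until it is pushed on lightly from behind; a row pushed with over 4 N buckles and a bottle jumps out.
- bottle_1: Round bottle of finish with a narrower black screw cap, 29 mm diameter, 74 mm long with cap (body 64 mm, cap 24 mm diameter), 30 to 65 g; the OLDEST: at the start the front (lowest) of the three in the rack. All bottles are alike. Origin: centre of its underside; z axis from the base to the cap.
- bottle_1_mid (a point): Mid point of bottle_1, on its axis, 37 mm from the base.
- bottle_2: Round bottle of finish with a narrower black screw cap, 29 mm diameter, 74 mm long with cap (body 64 mm, cap 24 mm diameter), 30 to 65 g; the second in the rack at the start. All bottles are alike. Origin: centre of its underside; z axis from the base to the cap.
- bottle_2_mid (a point): Mid point of bottle_2, on its axis, 37 mm from the base.
- bottle_2_cap (a point): Centre of the cap's top of bottle_2, 74 mm from the base.
- bottle_3: Round bottle of finish with a narrower black screw cap, 29 mm diameter, 74 mm long with cap (body 64 mm, cap 24 mm diameter), 30 to 65 g; the third (uppermost) in the rack at the start. All bottles are alike. Origin: centre of its underside; z axis from the base to the cap.
- bottle_3_mid (a point): Mid point of bottle_3, on its axis, 37 mm from the base.
- bottle_3_cap (a point): Centre of the cap's top of bottle_3, 74 mm from the base.
- new_bottle: Round bottle of finish with a narrower black screw cap, 29 mm diameter, 74 mm long with cap (body 64 mm, cap 24 mm diameter), 30 to 65 g; the new one: at the start it stands alone, upright, on the bench on the left of the rack. All bottles are alike. Origin: centre of its underside; z axis from the base to the cap.
- new_bottle_mid (a point): Mid point of new_bottle, on its axis, 37 mm from the base.
- new_bottle_cap (a point): Centre of the cap's top of new_bottle, 74 mm from the base.
- board: Plywood mixing board 180 x 140 x 10 mm, fixed flat on the bench. Origin: centre of its underside; x and y along its sides, x the long way. The top is 10 mm above the bench. The half with x < 0 is free but for a yellow spatula lying along the edge at y = -55 mm.
- cup: Black mixing cup, 56 mm wide and 62 mm high, standing on the x > 0 half of the board. Origin: centre of its underside.
- pot_a: Open glass pot with metal rings in it, 66 mm wide, 50 mm high, on the bench left or right of the rack. Origin: centre of its underside.
- pot_b: Open glass pot with cork pieces in it, 68 mm wide, 44 mm high, on the bench left or right of the rack. Origin: centre of its underside.
There are look-alikes about, which are no part of the job. Leave any green or orange look-alike of the bottle_3 alone.

How it is judged:
At the end, for the whole second after the job is handed in: The oldest bottle stands upright (within 0.1 rad) and at rest wholly on the mixing board; the rack holds bottle_2 at the gate, bottle_3 behind it and the new bottle behind that, each lying at rest within 6 mm of its place in the closed-up row, caps towards the rack's -x side; the paddle is back up (angle between bottle_1's own z axis and vertical below 0.1 rad and x of bottle_1 in the frame of board between -0.075 and 0.075 m and y of bottle_1 in the frame of board between -0.055 and 0.055 m and z of bottle_1 in the frame of board between 0.007 and 0.013 m and linear speed of each of bottle_1, bottle_2, bottle_3, new_bottle below 0.02 m/s and y of bottle_2_mid in the frame of rack between -0.0399 and -0.0279 m and z of bottle_2_mid in the frame of rack between 0.0795 and 0.0895 m and x of each of bottle_2_cap, bottle_3_cap, new_bottle_cap in the frame of rack below -0.025 m and y of bottle_3_mid in the frame of rack between -0.0115 and 0.0005 m and z of bottle_3_mid in the frame of rack between 0.0866 and 0.0966 m and y of new_bottle_mid in the frame of rack between 0.0168 and 0.0288 m and z of new_bottle_mid in the frame of rack between 0.0937 and 0.1037 m and value of joint gate below 0.06 rad); the robot touches nothing.
It fails at once if a second bottle is let out of the row (the bottle behind the oldest passes the gate) (y of bottle_2_mid in the frame of rack below -0.05 m).
It fails at once if the oldest bottle is dropped or banged down on the board (over 30 N) (contact force between bottle_1 and board above 30 N).
It fails at once if the new bottle is dropped or rammed into the rack (over 30 N) (contact force between new_bottle and rack above 30 N).
It fails at once if the cup is pushed more than 30 mm or tipped (distance of cup from where it was at the start of the episode above 0.03 m or angle between cup's own z axis and vertical above 0.4 rad).
It fails at once if a glass pot is pushed more than 30 mm (distance of any of pot_a, pot_b from where it was at the start of the episode above 0.03 m).
It also fails if it takes over 72 s, if anything falls off the work surface, if the arm or the gripper's body presses on something with over 40 N, if the wrist force passes 120 N, or if a joint passes its speed limit or range.

### The arm

A 6-joint arm with a two-finger parallel gripper is mounted at the origin on a cart in front of the work surface, level with it; the furniture and walls round the work are solid. World frame = base frame: x ahead of the robot, y to its left, z up, the work surface at z = 0. Lengths are in m, angles in rad, forces in N, time in s.
With the tool pointing down it reaches from about 0.3 to 1 m from the base axis. Payload 5.1 kg.
Tool frame: the origin (TCP) lies on the centre line of the jaws, within the pads' length; the fingertips stand 11 mm ahead of it and the grasp point (between the pads) lies 8 mm behind it (tips_ahead is the z of the fingertips in the tool frame, in m); z points along the fingers, x is the direction in which the jaws open and shut, and the axes are right-handed (so a half turn about z gives the same grasp; the last joint's range is limited). The gripper opens to 95 mm and grips with 3 to 60 N. Pads are 20 mm wide; open, the fingers measure 119 mm over their backs; the gripper's body (75 mm by 180 mm) begins 59 mm behind the grasp point.
Start: joints at [-1.276, 0.124, 1.65, -0, 1.367, -0.083], TCP at [0.24, -0.604, 0.226] pointing down, gripper open.
Joint ranges: [-2.61, 2.61], [-1.02, 2.33], [0.03, 2.71], [-1.35, 4.49], [0.32, 2.68], [-2.91, 2.91]. Speed limits (rad/s): [2.57, 2.57, 3.14, 3.14, 3.14, 3.14].

### API

Orientations are given as a 3x3 rotation matrix whose columns are the frame's x, y, z axes.
In Python, from station import * gives the robot as it stands.
- The arm moves only by the tool arm_command, never from a script. Its argument "plan" is one flat list of numbers, 5 for each row, row after row: the gripper command: -1 is shut, 1 is fully open, values between are in proportion, then the shift along the tool's x, y, z in m, then the turn about the tool's z in rad. In form: [jaw, tx, ty, tz, yaw, jaw, tx, ty, tz, yaw, ...]. A call has 1 to 20 rows; each row is the pose to reach, as a shift and turn from the pose commanded when the call began, along the tool's axes at that moment; what a row does not reach only later rows make up. A row lasts 1/12 s, in which the tool goes at most 41.7 mm and 7.16 degrees, less where a joint would pass 70% of its speed; a pose out of reach is approached as far as the arm can. A call with a gripper value outside its range is refused whole. The fingers move at their own pace and stop on an object; "force" is the grip in N (left out, the last holds). Time passes only in rows, so rows that repeat a pose let the fingers close. It gives the time, the measured TCP pose, the force and the opening at its end, in the units of the state.
- read_state(): the state, without advancing time (a new reading comes with each control period).
- get_image(name): name is "side" or "top"; returns a dict with "image" (384x512x3 uint8, red, green, blue), "intrinsics" (3x3 intrinsics, pixels), "dist_coeffs" ([k1, k2, p1, p2, k3] as OpenCV has them; the pictures are not rectified), "R" (3x3) and "t" (3): a world point X has camera coordinates R X + t. Camera axes: x right, y down, z forward; pixel columns grow to the right and rows downward; lengths in m; the calibration is good to about 2 mm. A picture is of the moment at which its call begins. There is no depth.
- close_job(): hands the job in, once; it reports no verdict.
The state is a dict: "time_s": time; "joints": joint angles; "dq": joint speeds; "tau": joint torques, N m; "tcp_pos": TCP position; "eef_rot": TCP orientation; "contact_force": force on the tool from outside, world axes, zero at the start; "torque": the same for the moment, N m; "width": opening from 0.0 (shut) to 1.0 (fully open).
Only numpy, scipy, OpenCV 4.12 (cv2) and the standard library are available. Lean on these libraries where they do the work, as an engineer would, in place of code of your own. Each camera call takes 0.05 s, during which the arm holds its last target.

## Working session

There is one attempt and no reset: what is moved stays moved. The work goes in short steps, Python scripts to look and compute and a tool call to move; the robot and the scene stay as the last step left them, time stands still between calls to the robot, and variables do not carry over. Pictures are saved under pics/ and viewed, and the job is handed in when it is done.

Besides the shell and the picture viewer there is one more tool, called after "Request:" as name(argument=value, ...) on one line, values as JSON. arm_command: Moves the arm, as the interface text tells. Its arguments: {"type":"object","properties":{"plan":{"type":"array"},"force":{"type":"number"}},"required":["plan"]}

```bash
ls; mkdir -p pics
python3 - <<'E'
from station import *
import cv2
s=read_state();print(s)
for n in("side","top"):
    d=get_image(n);cv2.imwrite(f"pics/{n}0.png",cv2.cvtColor(d["image"],cv2.COLOR_RGB2BGR));print(n,d["intrinsics"],d["dist_coeffs"],d["R"],d["t"])
E
```

```text
pics
{'time_s': 0.0, 'joints': array([-1.27563464e+00,  1.24510916e-01,  1.65167857e+00, -2.75251955e-06,
        1.36745588e+00, -8.25904152e-02]), 'dq': array([-1.31579178e-03, -5.25506488e-04, -3.79081758e-05,  9.33849656e-04,
       -7.22895882e-04,  7.89431993e-04]), 'tau': array([-1.21641835e-03, -4.17604673e+01, -3.59928632e+01,  7.73480209e-02,
        4.92094900e-02, -1.70259591e-04]), 'tcp_pos': array([ 0.23954009, -0.60359317,  0.22438054]), 'eef_rot': array([[ 3.68831898e-01, -9.29495923e-01, -5.99703543e-04],
       [-9.29493865e-01, -3.68832348e-01,  1.96316371e-03],
       [-2.04594273e-03, -1.66656634e-04, -9.99997893e-01]]), 'contact_force': array([-0.16022117,  0.45716703,  0.23987826]), 'torque': array([-0.06083967, -0.02150734,  0.0103643 ]), 'width': 0.9985756375392446}
side [[495.22203741   0.         259.5599897 ]
 [  0.         495.22203741 196.98021054]
 [  0.           0.           1.        ]] [0.03897104 0.         0.         0.         0.        ] [[ 0.99919733 -0.03814833 -0.01222318]
 [-0.03295156 -0.60921155 -0.79232284]
 [ 0.02277929  0.79208963 -0.6099796 ]] [-0.57574071  0.1556284   1.08021363]
top [[441.84850713   0.         258.83193027]
 [  0.         441.84850713 199.14419677]
 [  0.           0.           1.        ]] [-0.03359793  0.          0.          0.          0.        ] [[-3.62282430e-03 -9.99801830e-01  1.95748560e-02]
 [-9.90533881e-01  9.01756482e-04 -1.37265502e-01]
 [ 1.37220649e-01 -1.98868469e-02 -9.90340854e-01]] [0.05526229 0.59948263 1.25420495]
```

View pics/side0.png

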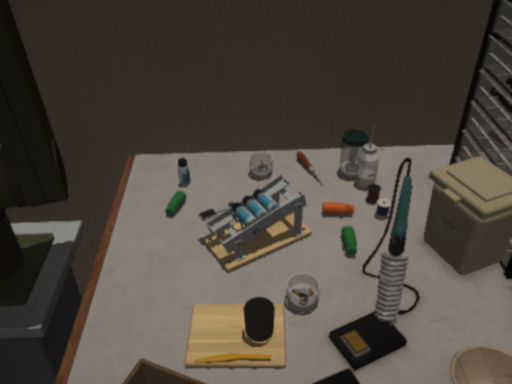

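View pics/top0.png

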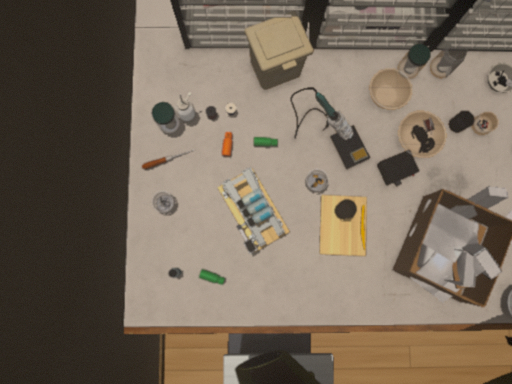

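Run:
```python
import cv2
a=cv2.imread("pics/top0.png");s=cv2.imread("pics/side0.png")
cv2.imwrite("pics/c1.png",cv2.resize(a[160:260,210:300],None,fx=6,fy=6,interpolation=cv2.INTER_CUBIC))
cv2.imwrite("pics/c2.png",cv2.resize(s[170:275,190:320],None,fx=5.7,fy=5.7,interpolation=cv2.INTER_CUBIC))
cv2.imwrite("pics/c3.png",cv2.resize(a[165:265,300:380],None,fx=6,fy=6,interpolation=cv2.INTER_CUBIC))
cv2.imwrite("pics/c4.png",cv2.resize(s[145:225,155:215],None,fx=7,fy=7,interpolation=cv2.INTER_CUBIC))
```

```text
(no output)
```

View pics/c1.png

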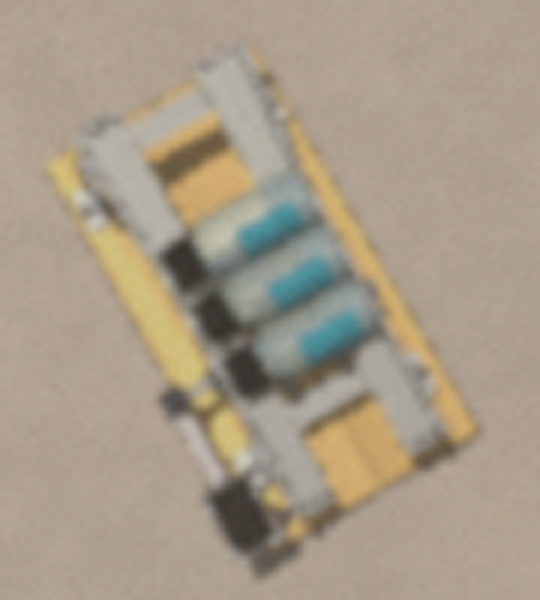

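View pics/c2.png

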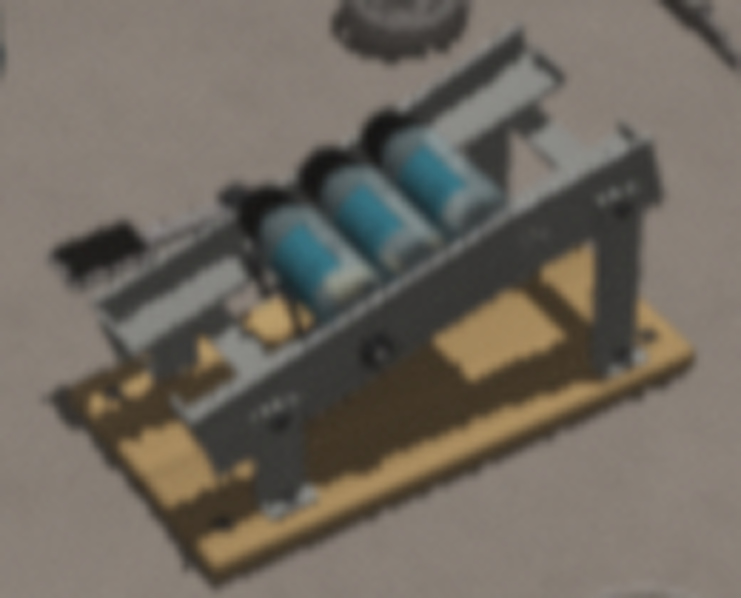

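View pics/c3.png

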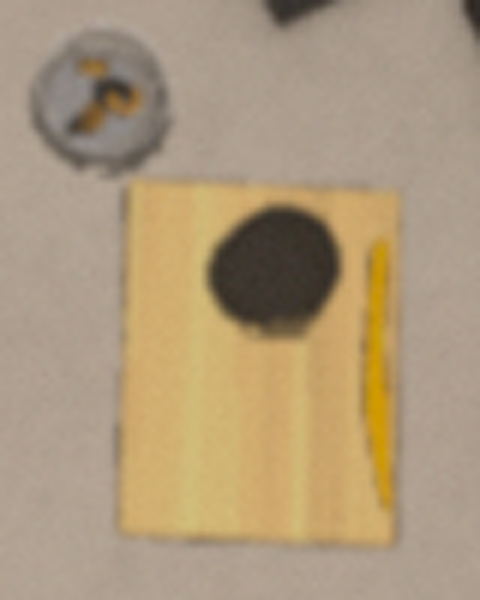

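View pics/c4.png

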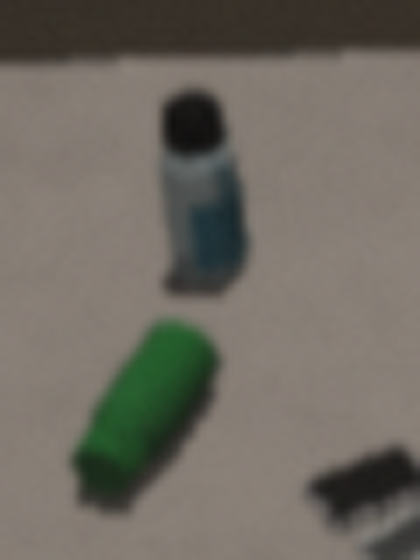

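```bash
cat > h.py <<'E'
import numpy as np,cv2
from scipy.optimize import least_squares
K={'side':(np.array([[495.22203741,0,259.5599897],[0,495.22203741,196.98021054],[0,0,1]]),np.array([0.03897104,0,0,0,0]),np.array([[0.99919733,-0.03814833,-0.01222318],[-0.03295156,-0.60921155,-0.79232284],[0.02277929,0.79208963,-0.6099796]]),np.array([-0.57574071,0.1556284,1.08021363])),
'top':(np.array([[441.84850713,0,258.83193027],[0,441.84850713,199.14419677],[0,0,1]]),np.array([-0.03359793,0,0,0,0]),np.array([[-3.62282430e-03,-9.99801830e-01,1.95748560e-02],[-9.90533881e-01,9.01756482e-04,-1.37265502e-01],[1.37220649e-01,-1.98868469e-02,-9.90340854e-01]]),np.array([0.05526229,0.59948263,1.25420495]))}
def proj(cam,P):
    k,d,R,t=K[cam]
    return cv2.projectPoints(np.atleast_2d(np.array(P,float)),cv2.Rodrigues(R)[0],t,k,d)[0][:,0]
def ray(cam,uv,z):
    k,d,R,t=K[cam]
    n=cv2.undistortPoints(np.array([[uv]],float),k,d)[0,0]
    c=-R.T@t; v=R.T@np.array([n[0],n[1],1]); return c+v*(z-c[2])/v[2]
def up(uv,s,off): return np.array([(uv[0]+.5)/s-.5+off[0],(uv[1]+.5)/s-.5+off[1]])
def T(p,L):
    x,y,a=p; L=np.atleast_2d(np.array(L,float)); c,s=np.cos(a),np.sin(a)
    return np.c_[x+c*L[:,0]-s*L[:,1],y+s*L[:,0]+c*L[:,1],L[:,2]]
def fit(obs,p0):
    # obs: (cam,uv,local)
    f=lambda p:np.concatenate([proj(c,T(p,l))[0]-u for c,u,l in obs])
    r=least_squares(f,p0,loss='soft_l1');return r.x,f(r.x).reshape(-1,2)
def grab(n,name,crop=None,sc=1,pts=None):
    from station import get_image
    im=cv2.cvtColor(get_image(n)["image"],cv2.COLOR_RGB2BGR)
    save(im,n,name,crop,sc,pts)
def save(im,n,name,crop=None,sc=1,pts=None):
    x0,y0,x1,y1=crop or(0,0,512,384)
    o=cv2.resize(im[y0:y1,x0:x1],None,fx=sc,fy=sc,interpolation=cv2.INTER_CUBIC)
    if pts is not None:
        for u in proj(n,pts): cv2.circle(o,(int((u[0]-x0+.5)*sc),int((u[1]-y0+.5)*sc)),2,(0,0,255),-1)
    cv2.imwrite(f"pics/{name}.png",o)
E
python3 - <<'E'
from h import *
a=lambda u:up(u,6,(210,160)); b=lambda u:up(u,5.7,(190,170))
O=[('top',a((50,165)),(-.061,.113,.012)),('top',a((478,432)),(.061,-.113,.012)),('top',a((258,52)),(.061,.113,.012)),
('side',b((212,572)),(.061,-.113,.012)),('side',b((690,347)),(.061,.113,.012)),('side',b((62,398)),(-.061,-.113,.012))]
c=(ray('top',a((50,165)),.012)+ray('top',a((478,432)),.012))/2
for q in (O,O[:3],O[3:]):
    p,r=fit(q,[c[0],c[1],-.5]);print(p,np.round(r,1).tolist())
p,_=fit(O,[c[0],c[1],-.5])
ym=np.array([-.0339,-.0055,.0228]);zm=np.array([.0845,.0916,.0987])
L=[(0,y,z) for y,z in zip(ym,zm)]+[(-.037,y,z) for y,z in zip(ym,zm)]
L+=[(s1*.061,s2*.113,.012) for s1 in(1,-1) for s2 in(1,-1)]+[(s1*.0385,y,z+.015) for s1 in(1,-1) for y,z in((-.1,.053),(.099,.103))]
print(L)
for n,cr,sc in(('top',(210,160,300,260),6),('side',(190,170,320,275),5.7)):
    save(cv2.imread(f"pics/{n}0.png"),n,n+'fit',cr,sc,T(p,L))
# board
d=lambda u:up(u,6,(300,165))
B=[ray('top',d(u),.01)[:2] for u in((129,182),(399,190),(396,542),(121,537))];print('board',B,np.mean(B,0))
print('cup',ray('top',d((274,265)),.062)) 
print('potb',ray('top',d((100,98)),.03))
print('new cap side',ray('side',up((193,112),7,(155,145)),.074),'top',ray('top',(175,272),.074))
E
```

```text
[ 0.57135962  0.06793448 -1.03732342] [[-0.6, 0.9], [1.8, 0.4], [-0.3, -0.5], [-0.0, 0.2], [1.0, 0.5], [-0.2, -1.7]]
[ 0.57203299  0.06965083 -1.05782674] [[-0.7, -0.1], [0.8, 0.9], [-0.0, -0.8]]
[ 0.57016815  0.06770877 -1.01948978] [[0.3, 0.7], [0.3, -0.1], [-0.8, -0.9]]
[(0, np.float64(-0.0339), np.float64(0.0845)), (0, np.float64(-0.0055), np.float64(0.0916)), (0, np.float64(0.0228), np.float64(0.0987)), (-0.037, np.float64(-0.0339), np.float64(0.0845)), (-0.037, np.float64(-0.0055), np.float64(0.0916)), (-0.037, np.float64(0.0228), np.float64(0.0987)), (0.061, 0.113, 0.012), (0.061, -0.113, 0.012), (-0.061, 0.113, 0.012), (-0.061, -0.113, 0.012), (0.0385, -0.1, 0.068), (0.0385, 0.099, 0.118), (-0.0385, -0.1, 0.068), (-0.0385, 0.099, 0.118)]
board [array([ 0.61657414, -0.13453322]), array([ 0.61241624, -0.27120066]), array([ 0.4363064 , -0.26332603]), array([ 0.43944046, -0.12658224])] [ 0.52618431 -0.19891054]
cup [ 0.56842897 -0.19525487  0.062     ]
potb [ 0.65582358 -0.11777838  0.03      ]
new cap side [0.38898417 0.29188243 0.074     ] top [0.39024442 0.28897794 0.074     ]
```

View pics/topfit.png

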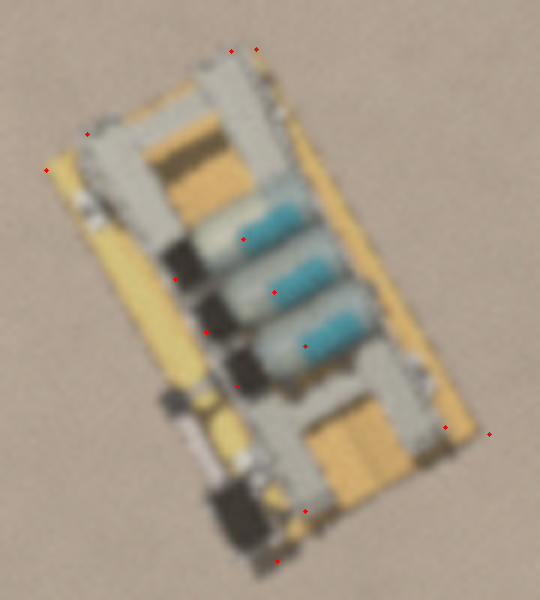

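View pics/sidefit.png

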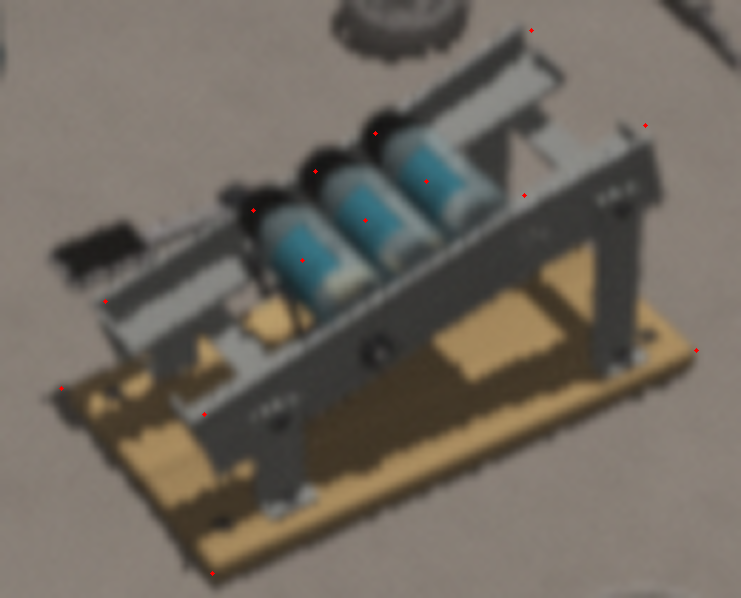

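```bash
cat > wf.py <<'E'
from h import *
def circ(cx,y,z,r): 
    t=np.linspace(0,2*np.pi,40); return [(cx,y+r*np.cos(k),z+r*np.sin(k)) for k in t]
def wire(p):
    ym=[-.0339,-.0055,.0228];zm=[.0845,.0916,.0987];C=[]
    for y,z in zip(ym,zm):
        C+= [circ(.037,y,z,.0145),circ(-.027,y,z,.0145),circ(-.037,y,z,.012)]
    C.append([(s*.061,u*.113,.012) for s,u in((1,1),(1,-1),(-1,-1),(-1,1),(1,1))])
    for s in(-1,1): C.append([(s*.0385,-.1,.068),(s*.0385,.099,.118)])
    return [T(p,c) for c in C]
def draw(im,n,name,crop,sc,p):
    x0,y0,x1,y1=crop
    o=cv2.resize(im[y0:y1,x0:x1],None,fx=sc,fy=sc,interpolation=cv2.INTER_CUBIC)
    o=cv2.convertScaleAbs(o,alpha=1.4)
    for c in wire(p):
        u=((proj(n,c)-[x0,y0]+.5)*sc*8).astype(np.int32)
        cv2.polylines(o,[u],False,(0,0,255),1,cv2.LINE_AA,3)
    cv2.imwrite(f"pics/{name}.png",o)
E
python3 - <<'E'
from wf import *
p=[.5715,.0685,-1.043]
draw(cv2.imread("pics/top0.png"),'top','w1',(215,165,295,260),6.2,p)
draw(cv2.imread("pics/side0.png"),'side','w2',(195,170,315,270),6.5,p)
E
```

```text
(no output)
```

View pics/w1.png

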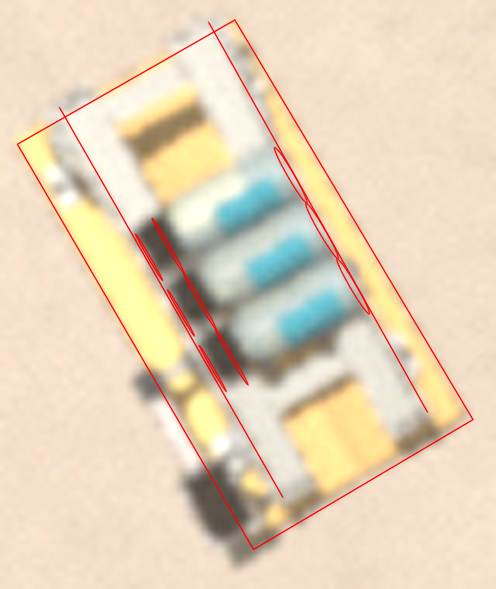

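View pics/w2.png

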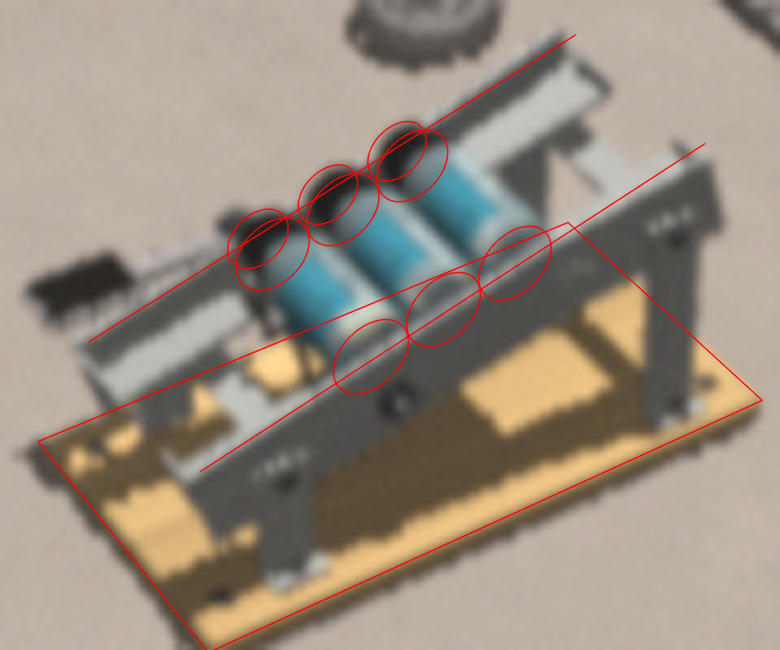

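Run:
```python
from h import *
p=np.array([.572,.0685,-1.044])
def inv(P):
    c,s=np.cos(p[2]),np.sin(p[2]);d=P[:2]-p[:2];return np.round([c*d[0]+s*d[1],-s*d[0]+c*d[1]],4)
a=ray('top',up((217,498),6.2,(215,165)),.070);b=ray('side',up((78,287),6.5,(195,170)),.070)
print(a,inv(a),b,inv(b))
# top caps: ends
for u in((211,358),(181,300),(149,243)):
    q=ray('top',up(u,6.2,(215,165)),.09);print(inv(q))
for n in K:
    k,d,R,t=K[n];print(n,-R.T@t)
for l in((-.065,-.096,.07),(0,-.085,.07),(0,.09,.107),(.056,.055,.11)): print(l,T(p,l))
```

```text
[0.46514912 0.08108457 0.07      ] [-0.0646 -0.086 ] [0.46126919 0.07788635 0.07      ] [-0.0638 -0.091 ]
[-0.0356 -0.0309]
[-0.0341 -0.0014]
[-0.0336  0.0284]
side [ 0.55580028 -0.78277894  0.77517883]
top [0.42190524 0.07965293 1.32329693]
(-0.065, -0.096, 0.07) [[0.45633564 0.07642185 0.07      ]]
(0, -0.085, 0.07) [[0.49852411 0.02576484 0.07      ]]
(0, 0.09, 0.107) [[0.649798   0.11374899 0.107     ]]
(0.056, 0.055, 0.11) [[0.64769815 0.04774452 0.11      ]]
```

```bash
cat > g.py <<'E'
from h import *
from station import *
p=np.array([.5735,.0693,-1.044])
def st(): 
    s=read_state();print('t',round(s['time_s'],2),'tcp',np.round(s['tcp_pos'],4),'ang',round(float(np.arctan2(s['eef_rot'][1,0],s['eef_rot'][0,0])),3),'F',np.round(s['contact_force'],1),'w',round(s['width'],3),'j6',round(s['joints'][5],2)); return s
def rk(P):
    c,s=np.cos(p[2]),np.sin(p[2]);d=np.array(P)[:2]-p[:2];return np.round([c*d[0]+s*d[1],-s*d[0]+c*d[1]],4)
def go(W,ang=None):
    s=st();R=s['eef_rot'];d=R.T@(np.array(W)-s['tcp_pos']);a=np.arctan2(R[1,0],R[0,0])
    y=0 if ang is None else -(((ang-a)+np.pi)%(2*np.pi)-np.pi)
    print('cmd',np.round(d,4),'yaw',round(y,3),'rack tcp',rk(s['tcp_pos']))
def gor(L,ang=None): go(T(p,L)[0],None if ang is None else ang+p[2])
E
python3 -c "
from g import *
gor((-.064,-.0905,.14),0)"
```

```text
t 0.1 tcp [ 0.2396 -0.6036  0.2245] ang -1.193 F [-0.1  0.4 -0.1] w 1.0 j6 -0.08
cmd [-0.552  -0.4596  0.0856] yaw -0.149 rack tcp [ 0.4138 -0.627 ]
```

Request:
arm_command(plan=[-1, -0.552, -0.4596, 0, -0.149, -1, -0.552, -0.4596, 0, -0.149, -1, -0.552, -0.4596, 0, -0.149, -1, -0.552, -0.4596, 0, -0.149, -1, -0.552, -0.4596, 0, -0.149, -1, -0.552, -0.4596, 0, -0.149, -1, -0.552, -0.4596, 0, -0.149, -1, -0.552, -0.4596, 0, -0.149, -1, -0.552, -0.4596, 0, -0.149, -1, -0.552, -0.4596, 0, -0.149, -1, -0.552, -0.4596, 0, -0.149, -1, -0.552, -0.4596, 0, -0.149, -1, -0.552, -0.4596, 0, -0.149, -1, -0.552, -0.4596, 0, -0.149, -1, -0.552, -0.4596, 0, -0.149, -1, -0.552, -0.4596, 0.03, -0.149, -1, -0.552, -0.4596, 0.06, -0.149, -1, -0.552, -0.4596, 0.085, -0.149, -1, -0.552, -0.4596, 0.1, -0.149, -1, -0.552, -0.4596, 0.115, -0.149], force=10)

```text
time_s: 1.77
tcp_pos: [0.4611, 0.08, 0.1068]
eef_rot: [[0.505, -0.863, -0.006], [-0.863, -0.505, -0.0], [-0.003, 0.005, -1.0]]
contact_force: [-0.5, -0.2, -0.4]
width: 0.004
```

```bash
python3 -c "
from g import *
gor((-.064,-.0905,.10),0)
s=read_state();tip=s['tcp_pos']+s['eef_rot']@[0,0,.011]
for n,c,z in(('top',(200,150,300,260),5.5),('side',(180,150,320,275),5.5)): grab(n,'h1'+n,c,z,[tip,T(p,(-.064,-.0905,.07))[0]])
"
```

```text
t 1.77 tcp [0.4611 0.08   0.1068] ang -1.041 F [-0.5 -0.2 -0.4] w 0.004 j6 1.1
cmd [ 0.0018 -0.0013  0.0068] yaw 0.003 rack tcp [-0.0657 -0.0918]
```

View pics/h1top.png

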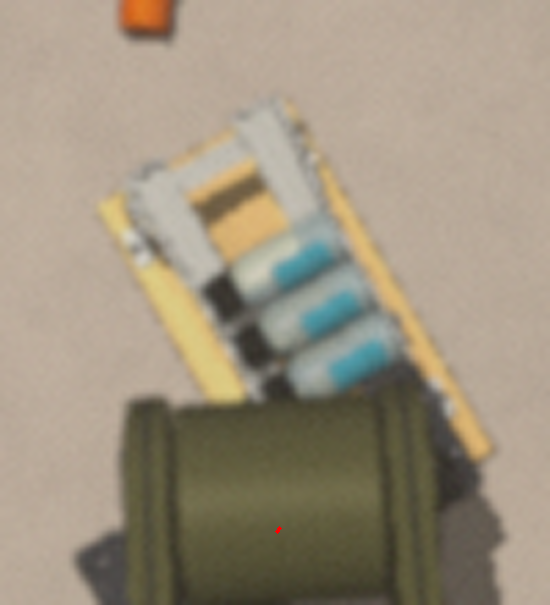

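View pics/h1side.png

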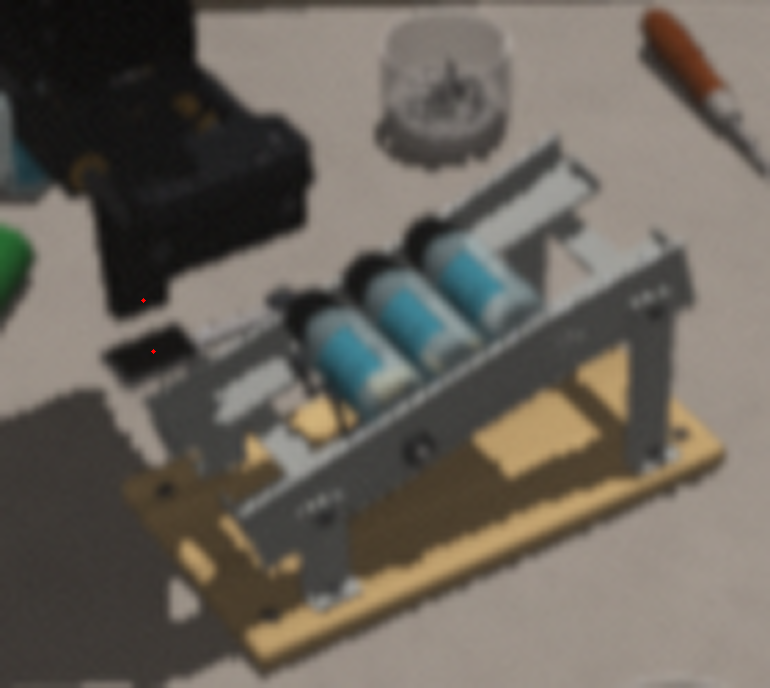

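Request:
arm_command(plan=[-1, 0.0017, 0, 0.008, 0, -1, 0.0017, 0, 0.016, 0, -1, 0.0017, 0, 0.022, 0, -1, 0.0017, 0, 0.027, 0, -1, 0.0017, 0, 0.032, 0, -1, 0.0017, 0, 0.037, 0, -1, 0.0017, -0.001, 0.042, 0])

```text
time_s: 2.45
tcp_pos: [0.4649, 0.0768, 0.0695]
eef_rot: [[0.503, -0.864, -0.001], [-0.864, -0.503, -0.001], [0.001, 0.002, -1.0]]
contact_force: [-5.5, -2.9, 7.5]
width: 0.002
```

```bash
python3 -c "
from g import *
gor((-.064,-.0865,.037),0)
grab('side','h2',(180,150,320,275),5.5)
"
```

```text
t 2.45 tcp [0.4649 0.0768 0.0695] ang -1.044 F [-5.5 -2.9  7.5] w 0.002 j6 1.1
cmd [-0.0029 -0.0037  0.0325] yaw 0.0 rack tcp [-0.0611 -0.0901]
```

View pics/h2.png

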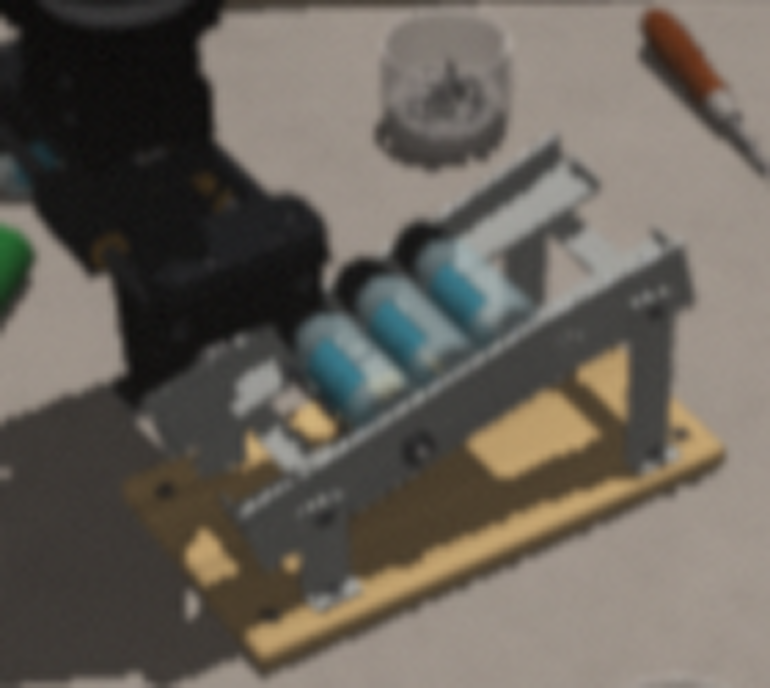

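Request:
arm_command(plan=[-1, -0.002, -0.001, 0.006, 0, -1, -0.002, -0.002, 0.012, 0, -1, -0.002, -0.003, 0.018, 0, -1, -0.002, -0.004, 0.024, 0, -1, -0.002, -0.004, 0.029, 0, -1, -0.002, -0.004, 0.032, 0, -1, -0.002, -0.004, 0.032, 0])

```text
time_s: 3.08
tcp_pos: [0.4696, 0.0811, 0.0384]
eef_rot: [[0.503, -0.865, 0.004], [-0.865, -0.503, -0.0], [0.002, -0.004, -1.0]]
contact_force: [0.2, -1.1, 5.9]
width: 0.007
```

```bash
python3 -c "
from g import *
gor((-.064,-.0865,.037),0)
grab('side','h3',(180,150,320,275),5.5)
"
```

```text
t 3.08 tcp [0.4696 0.0811 0.0384] ang -1.044 F [ 0.2 -1.1  5.9] w 0.007 j6 1.1
cmd [-0.0016  0.0026  0.0014] yaw -0.0 rack tcp [-0.0624 -0.0839]
```

View pics/h3.png

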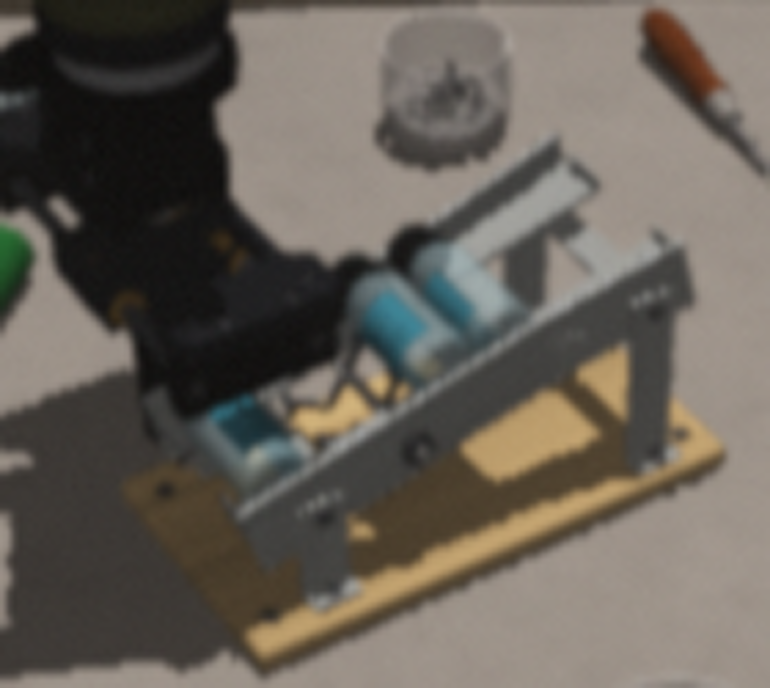

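Request:
arm_command(plan=[-1, 0, 0.0, -0.006, 0, -1, 0, 0.001, -0.012, 0, -1, 0, 0.002, -0.018, 0, -1, 0, 0.003, -0.024, 0, -1, 0, 0.004, -0.03, 0, -1, 0, 0.005, -0.038, 0, -1, 0, 0.005, -0.05, 0, -1, 0, 0.005, -0.07, 0, -1, 0, 0.005, -0.1, 0, -1, 0, 0.005, -0.13, 0, -1, 0, 0.005, -0.13, 0])

```text
time_s: 4.05
tcp_pos: [0.4672, 0.0791, 0.1748]
eef_rot: [[0.503, -0.864, 0.013], [-0.864, -0.503, 0.001], [0.006, -0.012, -1.0]]
contact_force: [0.7, 0.3, 1.2]
width: 0.006
```

```bash
python3 -c "
from g import *
from wf import *
gor((0,-.091,.16),np.pi/2)
grab('side','h4',(180,150,320,275),5.5,T(p,[(0,-.091,.07),(.037,-.091,.07),(-.037,-.091,.07),(0,-.0339,.0845),(0,-.0055,.0916)]))
"
```

```text
t 4.05 tcp [0.4672 0.0791 0.1748] ang -1.044 F [0.7 0.3 1.2] w 0.006 j6 1.1
cmd [0.0618 0.0042 0.0151] yaw -1.571 rack tcp [-0.0619 -0.087 ]
```

View pics/h4.png

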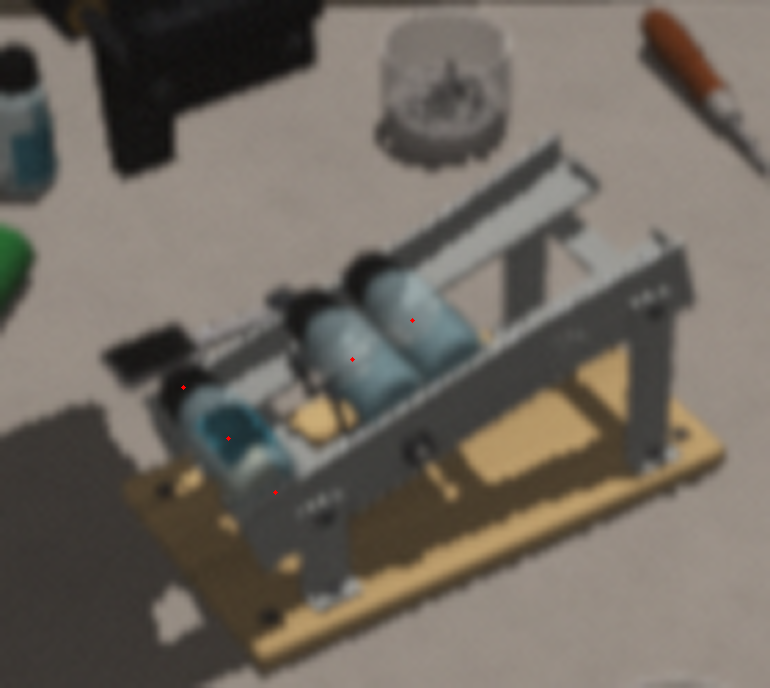

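Request:
arm_command(plan=[-0.1, 0.058, 0.0042, 0.01, -1.571, -0.1, 0.058, 0.0042, 0.01, -1.571, -0.1, 0.058, 0.0042, 0.01, -1.571, -0.1, 0.058, 0.0042, 0.01, -1.571, -0.1, 0.058, 0.0042, 0.01, -1.571, -0.1, 0.058, 0.0042, 0.01, -1.571, -0.1, 0.058, 0.0042, 0.01, -1.571, -0.1, 0.058, 0.0042, 0.01, -1.571, -0.1, 0.058, 0.0042, 0.01, -1.571, -0.1, 0.058, 0.0042, 0.01, -1.571, -0.1, 0.058, 0.0042, 0.01, -1.571, -0.1, 0.058, 0.0042, 0.01, -1.571, -0.1, 0.058, 0.0042, 0.01, -1.571, -0.1, 0.058, 0.0042, 0.01, -1.571, -0.1, 0.058, 0.0042, 0.02, -1.571, -0.1, 0.058, 0.0042, 0.03, -1.571, -0.1, 0.058, 0.0042, 0.04, -1.571], force=10)

```text
time_s: 5.52
tcp_pos: [0.4882, 0.0265, 0.1251]
eef_rot: [[0.865, 0.502, -0.001], [0.502, -0.865, 0.0], [-0.001, -0.001, -1.0]]
contact_force: [-0.2, -0.4, -0.4]
width: 0.453
```

```bash
python3 -c "
from g import *
gor((-.005,-.091,.071),np.pi/2)
s=read_state();R=s['eef_rot'];w=s['width']*.095/2
tips=[s['tcp_pos']+R@[x,0,.011] for x in(-w-.012,-w,w,w+.012)]
grab('side','h5',(180,150,320,275),5.5,tips)
"
```

```text
t 5.52 tcp [0.4882 0.0265 0.1251] ang 0.526 F [-0.2 -0.4 -0.4] w 0.453 j6 -0.58
cmd [0.0043 0.0009 0.0541] yaw -0.001 rack tcp [-0.0059 -0.0953]
```

View pics/h5.png

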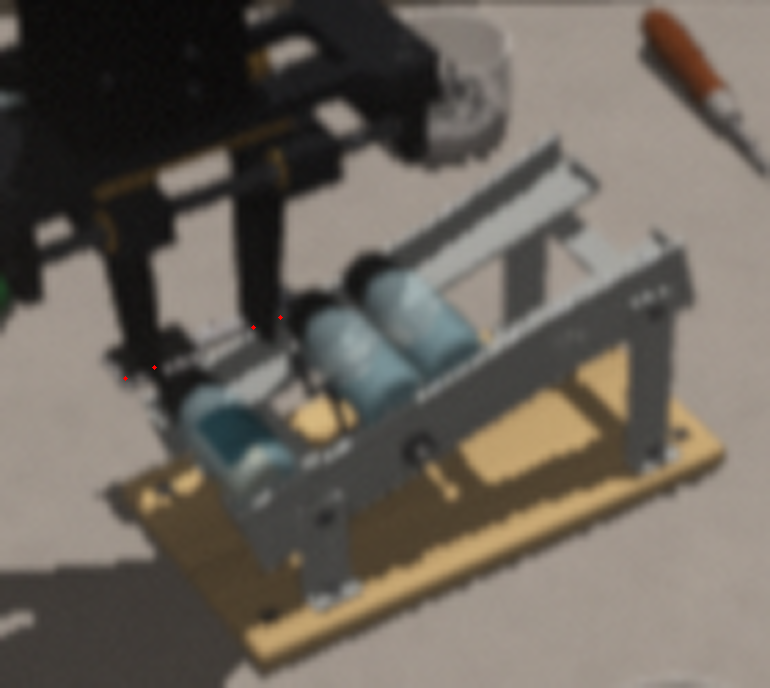

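Request:
arm_command(plan=[-0.1, 0.0043, 0.001, 0.01, 0, -0.1, 0.0043, 0.001, 0.022, 0, -0.1, 0.0043, 0.001, 0.034, 0, -0.1, 0.0043, 0.001, 0.044, 0, -0.1, 0.0043, 0.001, 0.053, 0, -0.1, 0.0043, 0.001, 0.053, 0, -1, 0.0043, 0.001, 0.053, 0, -1, 0.0043, 0.001, 0.053, 0, -1, 0.0043, 0.001, 0.053, 0, -1, 0.0043, 0.001, 0.053, 0, -1, 0.0043, 0.001, 0.053, 0, -1, 0.0043, 0.001, 0.053, 0], force=10)

```text
time_s: 6.57
tcp_pos: [0.4935, 0.0277, 0.0745]
eef_rot: [[0.864, 0.503, 0.002], [0.503, -0.864, -0.0], [0.001, 0.001, -1.0]]
contact_force: [-0.2, -0.5, 1.8]
width: 0.304
```

```bash
python3 -c "
from g import *
gor((-.005,-.091,.12),np.pi/2)
grab('side','h6',(180,150,320,275),5.5)
"
```

```text
t 6.57 tcp [0.4935 0.0277 0.0745] ang 0.527 F [-0.2 -0.5  1.8] w 0.304 j6 -0.58
cmd [-0.0009 -0.0007 -0.0455] yaw 0.0 rack tcp [-0.0042 -0.09  ]
```

View pics/h6.png

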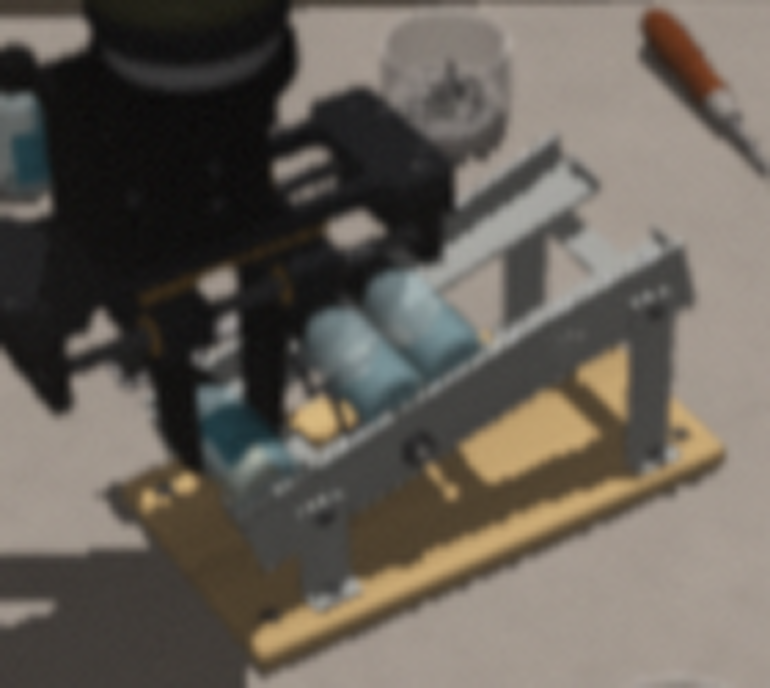

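Request:
arm_command(plan=[-1, 0, 0, -0.015, 0, -1, 0, 0, -0.035, 0, -1, 0, 0, -0.06, 0, -1, 0, 0, -0.08, 0, -1, 0.02, 0.01, -0.08, 0, -1, 0.05, 0.03, -0.08, 0, -1, 0.08, 0.05, -0.08, 0, -1, 0.11, 0.062, -0.08, 0, -1, 0.14, 0.062, -0.08, 0, -1, 0.14, 0.062, -0.07, 0, -1, 0.14, 0.062, -0.07, 0])

```text
time_s: 7.53
tcp_pos: [0.6445, 0.045, 0.141]
eef_rot: [[0.864, 0.504, -0.004], [0.504, -0.864, -0.0], [-0.004, -0.002, -1.0]]
contact_force: [-1.5, 1.2, -1.5]
width: 0.304
```

```bash
python3 -c "
from g import *
gor((.057,.05,.125),np.pi/2)
grab('side','h7',(180,130,320,265),5.5)
"
```

```text
t 7.53 tcp [0.6445 0.045  0.141 ] ang 0.528 F [-1.5  1.2 -1.5] w 0.304 j6 -0.54
cmd [0.0009 0.0003 0.016 ] yaw 0.001 rack tcp [0.0567 0.0492]
```

View pics/h7.png

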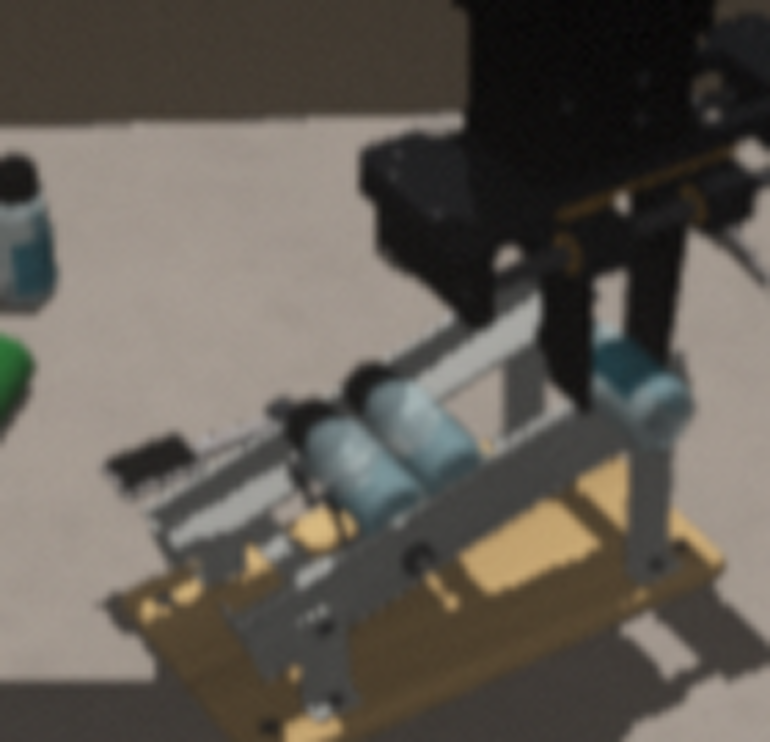

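Request:
arm_command(plan=[-1, -0.006, 0.001, 0.006, 0, -1, -0.006, 0.001, 0.012, 0, -1, -0.006, 0.001, 0.016, 0, -1, -0.006, 0.001, 0.019, 0, -1, -0.006, 0.001, 0.022, 0, -1, -0.006, 0.001, 0.025, 0, -1, -0.006, 0.001, 0.028, 0])

```text
time_s: 8.17
tcp_pos: [0.6408, 0.0397, 0.1167]
eef_rot: [[0.864, 0.503, 0.001], [0.503, -0.864, -0.002], [-0.0, 0.002, -1.0]]
contact_force: [-2.0, -4.4, 5.1]
width: 0.308
```

```bash
python3 -c "
from g import *
gor((.057,.044,.105),np.pi/2)
grab('side','h8',(180,130,320,265),5.5)
"
```

```text
t 8.17 tcp [0.6408 0.0397 0.1167] ang 0.527 F [-2.  -4.4  5.1] w 0.308 j6 -0.55
cmd [ 0.0007 -0.0024  0.0117] yaw 0.0 rack tcp [0.0594 0.0433]
```

View pics/h8.png

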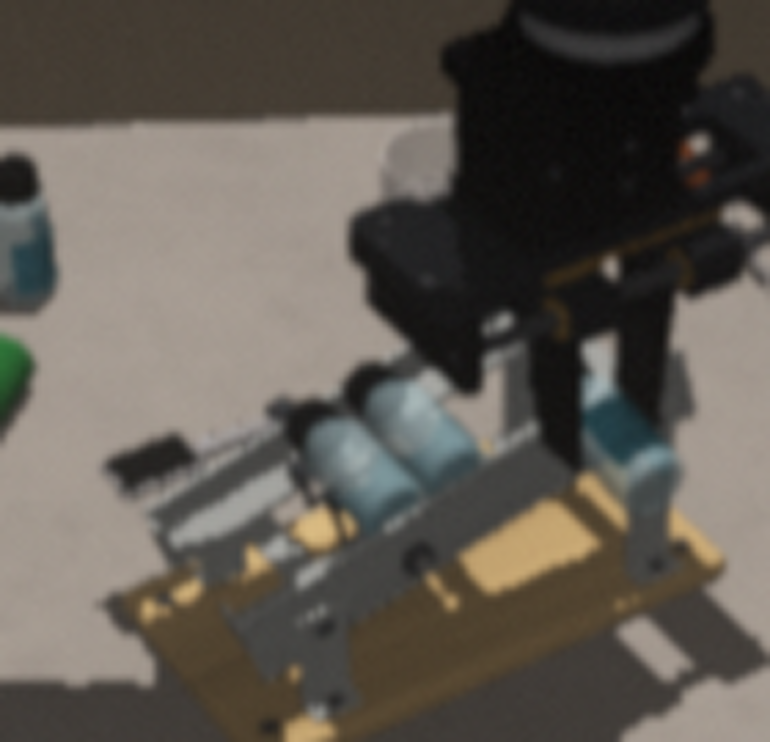

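Request:
arm_command(plan=[-1, 0, -0.001, 0.003, 0, -1, 0, -0.001, 0.006, 0, -1, 0, -0.001, 0.009, 0, -1, 0, -0.001, 0.012, 0, -1, 0, -0.002, 0.015, 0, -1, 0, -0.002, 0.018, 0, -1, 0, -0.003, 0.02, 0])

```text
time_s: 8.8
tcp_pos: [0.6395, 0.0433, 0.0956]
eef_rot: [[0.864, 0.503, 0.001], [0.503, -0.864, -0.0], [0.001, 0.001, -1.0]]
contact_force: [1.7, -3.7, 5.4]
width: 0.31
```

```bash
python3 -c "
from g import *
gor((.057,.044,.095),np.pi/2)
grab('side','h9',(180,130,320,265),5.5)
"
```

```text
t 8.8 tcp [0.6395 0.0433 0.0956] ang 0.527 F [ 1.7 -3.7  5.4] w 0.31 j6 -0.54
cmd [0.     0.0014 0.0006] yaw 0.0 rack tcp [0.0556 0.044 ]
```

View pics/h9.png

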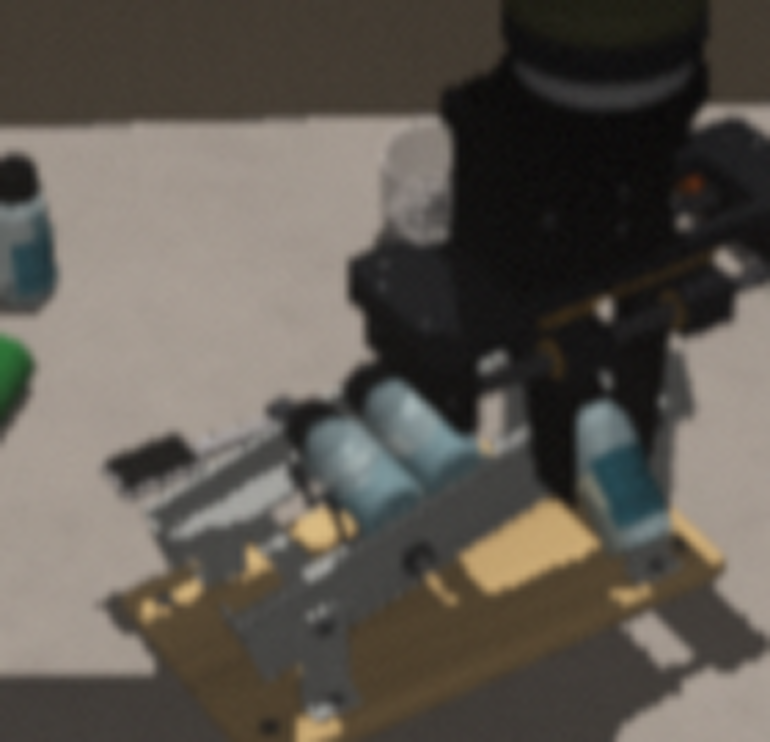

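Request:
arm_command(plan=[-1, 0, 0, 0.004, 0, -1, 0, 0, 0.008, 0, -1, 0, 0, 0.012, 0, -1, 0, -0.001, 0.015, 0, -1, 0, -0.002, 0.015, 0, -1, 0, -0.003, 0.015, 0, -1, 0, -0.003, 0.015, 0])

```text
time_s: 9.43
tcp_pos: [0.6377, 0.0448, 0.0799]
eef_rot: [[0.864, 0.503, 0.001], [0.503, -0.864, -0.002], [-0.0, 0.003, -1.0]]
contact_force: [3.9, -6.2, 0.5]
width: 0.307
```

```bash
python3 -c "
from g import *
gor((.057,.044,.095),np.pi/2)
grab('side','h10',(180,130,320,265),5.5)
"
```

```text
t 9.43 tcp [0.6377 0.0448 0.0799] ang 0.527 F [ 3.9 -6.2  0.5] w 0.307 j6 -0.54
cmd [ 0.0008  0.0036 -0.0151] yaw 0.0 rack tcp [0.0535 0.0432]
```

View pics/h10.png

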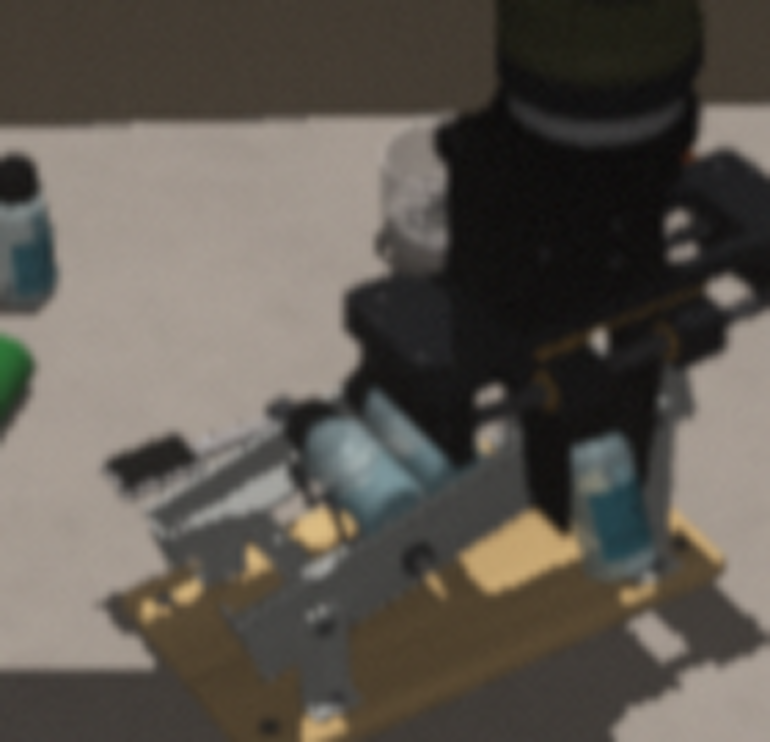

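Request:
arm_command(plan=[-1, 0, -0.002, 0.002, 0, -1, 0, -0.003, 0.004, 0, -1, 0, -0.003, 0.006, 0, -1, 0, -0.003, 0.006, 0])

```text
time_s: 9.82
tcp_pos: [0.6389, 0.0459, 0.0768]
eef_rot: [[0.865, 0.502, 0.007], [0.502, -0.865, -0.004], [0.004, 0.007, -1.0]]
contact_force: [6.0, -10.2, 5.9]
width: 0.305
```

```bash
python3 -c "
from g import *
st()
from wf import *
s=read_state();c=s['tcp_pos']+s['eef_rot']@[0,0,.0045]
tt=np.linspace(0,6.28,40)
P=[]
for h,r in((-.041,.0145),(.023,.0145)): P+=[c+[r*np.cos(k),r*np.sin(k),h] for k in tt]
grab('side','h11',(250,190,320,260),10,P)
"
```

```text
t 9.82 tcp [0.6389 0.0459 0.0768] ang 0.526 F [  6.  -10.2   5.9] w 0.305 j6 -0.53
```

View pics/h11.png

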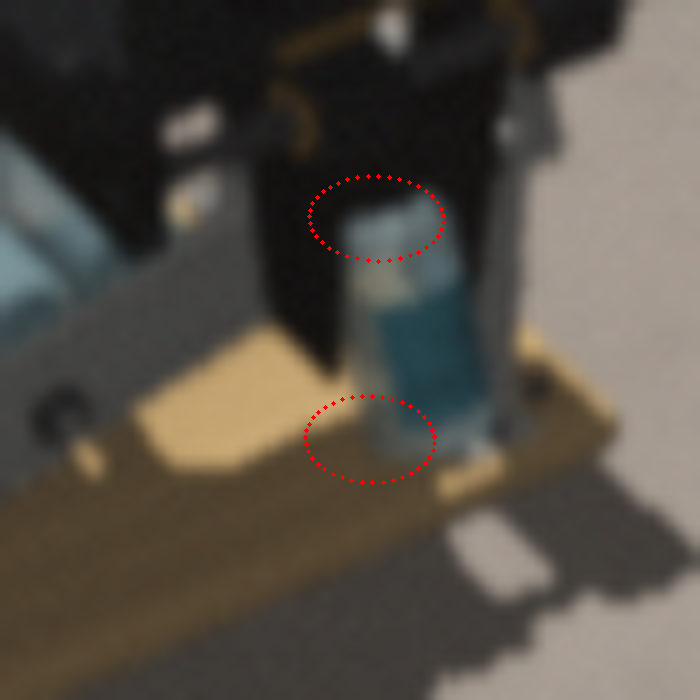

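Request:
arm_command(plan=[-1, 0, 0.008, 0, 0, -1, 0, 0.016, -0.01, 0, -1, 0, 0.024, -0.03, 0, -1, 0, 0.03, -0.05, 0, -1, 0, 0.04, -0.06, 0, -1, 0, 0.06, -0.06, 0])

```text
time_s: 10.37
tcp_pos: [0.6671, -0.0024, 0.1376]
eef_rot: [[0.863, 0.505, 0.003], [0.505, -0.863, 0.001], [0.003, 0.001, -1.0]]
contact_force: [0.3, 0.0, -0.5]
width: 0.305
```

```bash
python3 -c "
from g import *
go((.481,-.187,.12))
s=read_state();c=s['tcp_pos']+s['eef_rot']@[0,0,.0045]
tt=np.linspace(0,6.28,40)
P=[]
for h,r in((-.041,.0145),(.023,.0145)): P+=[c+[r*np.cos(k),r*np.sin(k),h] for k in tt]
grab('side','h12',(240,170,340,260),7,P)
"
```

```text
t 10.37 tcp [ 0.6671 -0.0024  0.1376] ang 0.529 F [ 0.3  0.  -0.5] w 0.305 j6 -0.61
cmd [-0.2539  0.0654  0.0168] yaw 0 rack tcp [0.1091 0.0449]
```

View pics/h12.png

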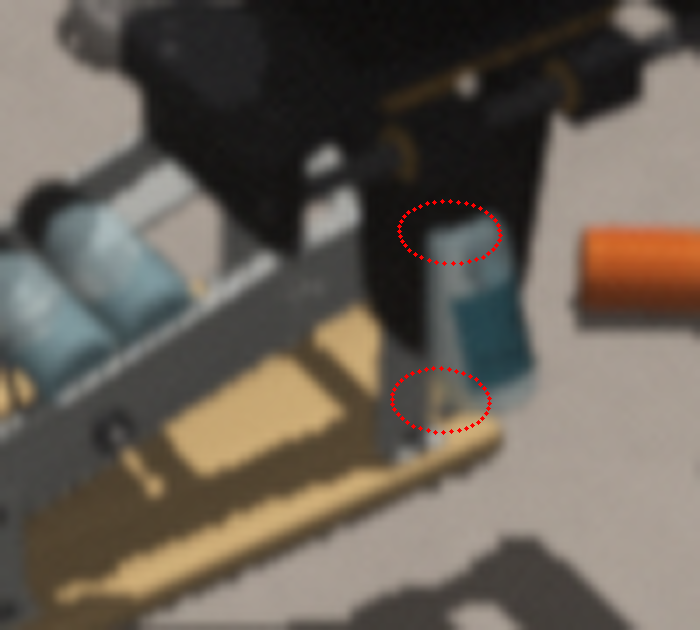

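```bash
python3 -c "
from g import *
go((.465,-.187,.12),1.571)
"
```

```text
t 10.42 tcp [ 0.6684 -0.0063  0.1364] ang 0.526 F [ 0.7 -1.4 -0.7] w 0.305 j6 -0.62
cmd [-0.2667  0.0539  0.016 ] yaw -1.045 rack tcp [0.1131 0.044 ]
```

Request:
arm_command(plan=[-1, -0.03, 0.005, 0, -0.1, -1, -0.06, 0.01, 0, -0.2, -1, -0.09, 0.015, 0, -0.32, -1, -0.12, 0.02, 0, -0.44, -1, -0.15, 0.03, 0, -0.56, -1, -0.18, 0.035, 0, -0.68, -1, -0.21, 0.042, 0, -0.8, -1, -0.24, 0.05, 0, -0.92, -1, -0.2667, 0.0539, 0.005, -1.045, -1, -0.2667, 0.0539, 0.01, -1.045, -1, -0.2667, 0.0539, 0.015, -1.045, -1, -0.2667, 0.0539, 0.015, -1.045])

```text
time_s: 11.42
tcp_pos: [0.4618, -0.1834, 0.1179]
eef_rot: [[0.0, 1.0, -0.002], [1.0, -0.0, 0.002], [0.002, -0.002, -1.0]]
contact_force: [0.1, -0.0, -0.1]
width: 0.308
```

```bash
python3 -c "
from g import *
go((.465,-.187,.065),1.571)
s=read_state();c=s['tcp_pos']+s['eef_rot']@[0,0,.0045]
tt=np.linspace(0,6.28,40)
P=[]
for h,r in((-.041,.0145),(.023,.0145)): P+=[c+[r*np.cos(k),r*np.sin(k),h] for k in tt]
grab('side','h13',(160,230,300,370),5,P)
"
```

```text
t 11.42 tcp [ 0.4618 -0.1834  0.1179] ang 1.57 F [ 0.1 -0.  -0.1] w 0.308 j6 -2.06
cmd [-0.0037  0.0033  0.0529] yaw -0.001 rack tcp [ 0.1623 -0.2236]
```

View pics/h13.png

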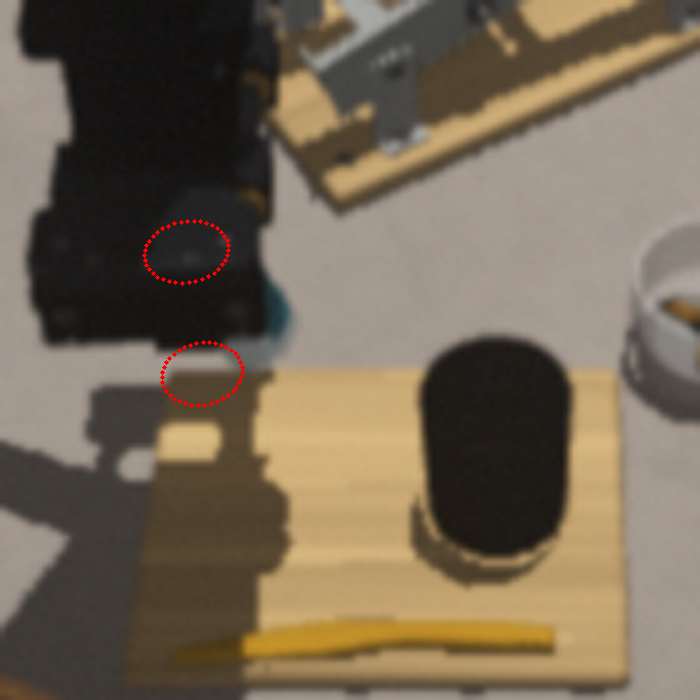

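```bash
python3 -c "
from g import *
grab('top','h14',(270,150,390,270),5)
im=cv2.imread('pics/h13.png');cv2.imwrite('pics/h13b.png',cv2.convertScaleAbs(im[180:420,20:340],alpha=2.5,beta=20).repeat(2,0).repeat(2,1))
"
```

```text
(no output)
```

View pics/h14.png

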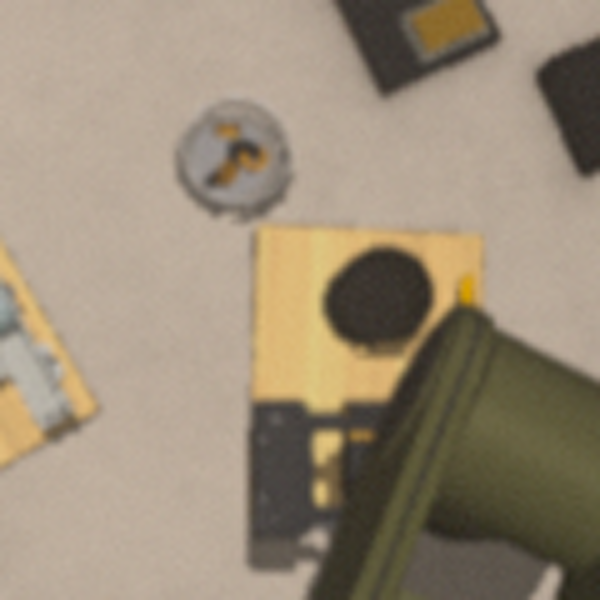

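View pics/h13b.png

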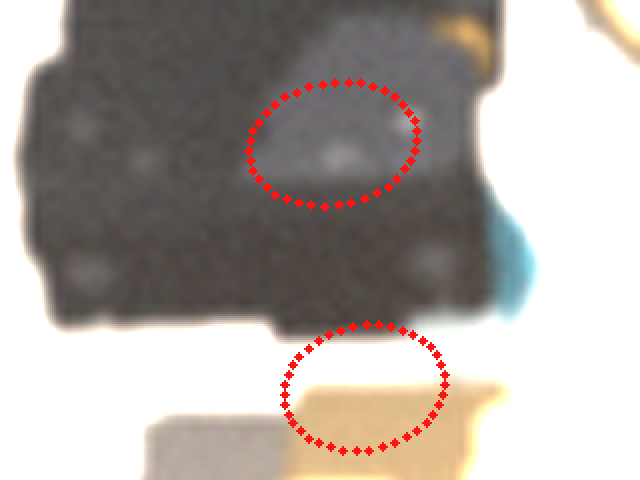

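```bash
python3 -c "
from g import *
gor((-.10,.045,.18),np.pi/2)
print(T(p,(-.1,.045,.18)))
"
```

```text
t 11.52 tcp [ 0.4629 -0.1834  0.1191] ang 1.572 F [-0.9 -1.1 -0.2] w 0.306 j6 -2.06
cmd [ 0.3617  0.0997 -0.0606] yaw 1.045 rack tcp [ 0.1628 -0.2226]
[[0.56212234 0.17836672 0.18      ]]
```

Request:
arm_command(plan=[-1, 0, 0, -0.03, 0, -1, 0.02, 0.005, -0.062, 0.1, -1, 0.06, 0.015, -0.062, 0.2, -1, 0.1, 0.028, -0.062, 0.3, -1, 0.14, 0.039, -0.062, 0.42, -1, 0.18, 0.05, -0.062, 0.54, -1, 0.22, 0.06, -0.062, 0.66, -1, 0.26, 0.072, -0.062, 0.78, -1, 0.3, 0.083, -0.062, 0.9, -1, 0.34, 0.094, -0.062, 1.0, -1, 0.362, 0.0997, -0.062, 1.045, -1, 0.362, 0.0997, -0.05, 1.045, -1, 0.362, 0.0997, -0.03, 1.045, -1, 0.362, 0.0997, -0.01, 1.045, -1, 0.362, 0.0997, -0.005, 1.045, -1, 0.362, 0.0997, -0.005, 1.045])

```text
time_s: 12.85
tcp_pos: [0.5604, 0.1783, 0.1222]
eef_rot: [[0.864, 0.504, -0.005], [0.504, -0.864, -0.001], [-0.005, -0.002, -1.0]]
contact_force: [-0.8, -0.3, 0.1]
width: 0.307
```

```bash
python3 -c "
from g import *
gor((-.065,.045,.122),np.pi/2)
grab('side','h15',(180,110,320,255),5.5)
"
```

```text
t 12.85 tcp [0.5604 0.1783 0.1222] ang 0.528 F [-0.8 -0.3  0.1] w 0.307 j6 -0.31
cmd [0.0015 0.0358 0.0001] yaw 0.001 rack tcp [-0.1008  0.0434]
```

View pics/h15.png

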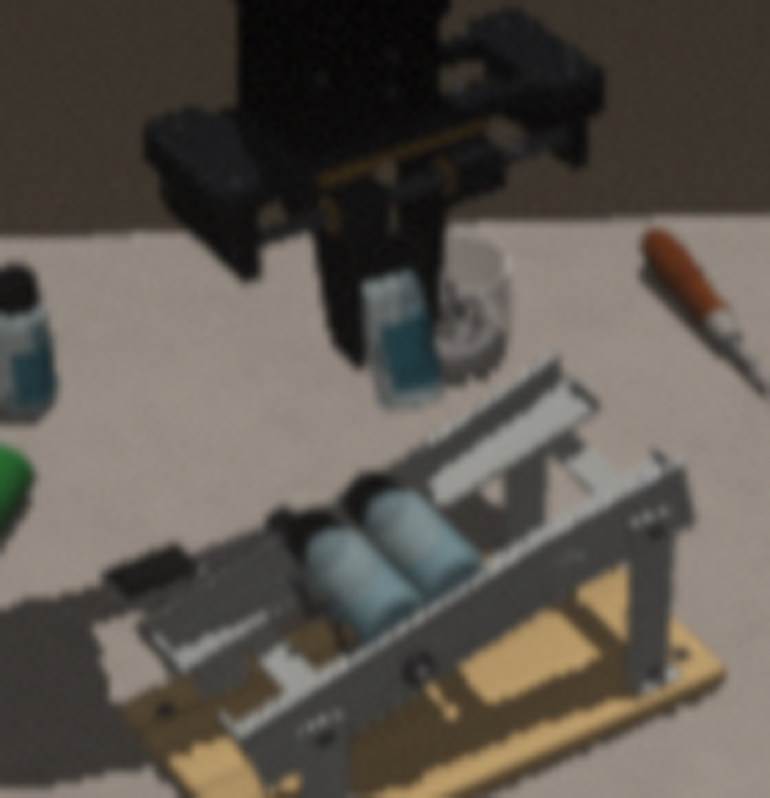

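Request:
arm_command(plan=[-1, 0.001, 0.006, 0, 0, -1, 0.001, 0.012, 0, 0, -1, 0.001, 0.018, 0, 0, -1, 0.001, 0.023, 0, 0, -1, 0.001, 0.028, 0, 0, -1, 0.001, 0.032, 0, 0, -1, 0.001, 0.036, 0, 0, -1, 0.001, 0.039, 0, 0, -1, 0.001, 0.042, 0, 0, -1, 0.001, 0.042, 0, 0])

```text
time_s: 13.73
tcp_pos: [0.5841, 0.1427, 0.1258]
eef_rot: [[0.865, 0.502, -0.0], [0.502, -0.865, 0.003], [0.001, -0.003, -1.0]]
contact_force: [-3.7, 4.3, 2.4]
width: 0.304
```

```bash
python3 -c "
from g import *
gor((-.065,.045,.122),np.pi/2)
grab('side','h16',(180,110,320,255),5.5)
"
```

```text
t 13.73 tcp [0.5841 0.1427 0.1258] ang 0.526 F [-3.7  4.3  2.4] w 0.304 j6 -0.38
cmd [-0.001  -0.0069  0.0038] yaw -0.001 rack tcp [-0.0581  0.046 ]
```

View pics/h16.png

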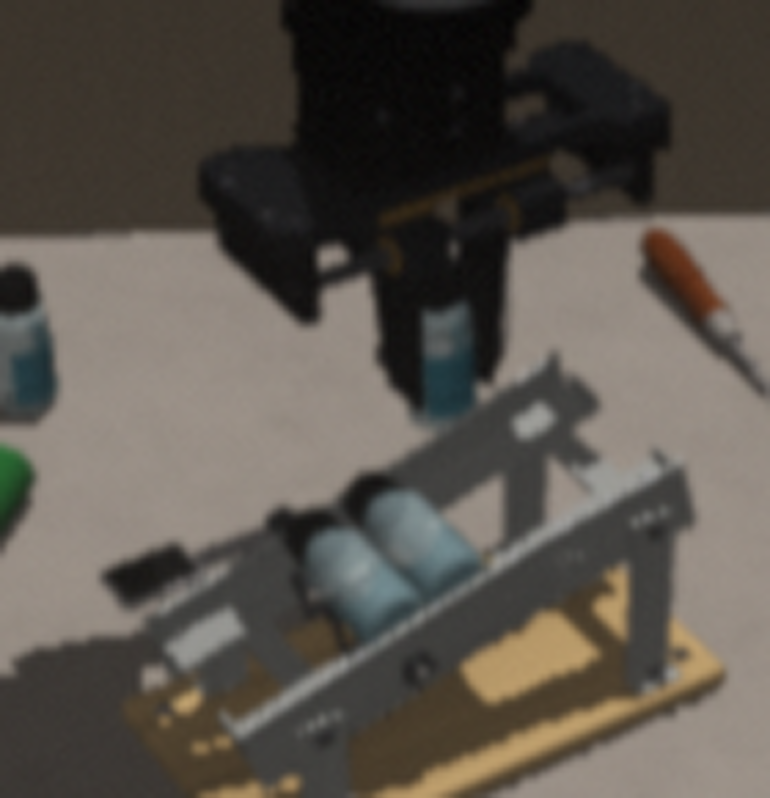

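Request:
arm_command(plan=[-1, 0, 0.002, 0, 0, -1, 0, 0.002, 0, 0, -1, 0, -0.012, -0.002, 0, -1, 0, -0.03, -0.004, 0, -1, 0, -0.03, -0.02, 0])

```text
time_s: 14.2
tcp_pos: [0.5657, 0.1693, 0.1418]
eef_rot: [[0.864, 0.504, -0.006], [0.504, -0.864, -0.001], [-0.005, -0.002, -1.0]]
contact_force: [-0.1, -0.7, -0.8]
width: 0.308
```

```bash
python3 -c "
from g import *
go((.478,-.187,.18),1.571)
s=read_state();c=s['tcp_pos']+s['eef_rot']@[0,0,.0045]
tt=np.linspace(0,6.28,40)
P=[]
for h,r in((-.041,.0145),(.023,.0145)): P+=[c+[r*np.cos(k),r*np.sin(k),h] for k in tt]
grab('side','h17',(210,120,300,210),7,P)
"
```

```text
t 14.2 tcp [0.5657 0.1693 0.1418] ang 0.528 F [-0.1 -0.7 -0.8] w 0.308 j6 -0.33
cmd [-0.2555  0.2635 -0.0374] yaw -1.043 rack tcp [-0.0904  0.0435]
```

View pics/h17.png

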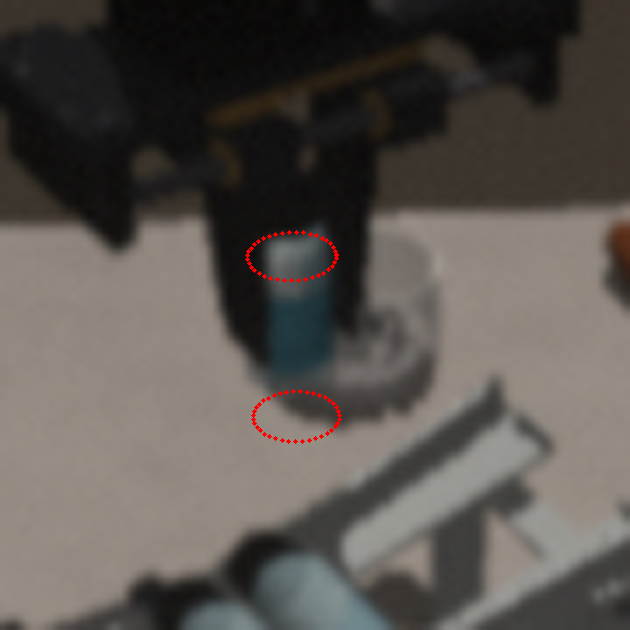

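Request:
arm_command(plan=[-1, 0, 0, -0.03, 0, -1, -0.02, 0.02, -0.045, -0.1, -1, -0.05, 0.05, -0.045, -0.2, -1, -0.08, 0.08, -0.045, -0.32, -1, -0.105, 0.108, -0.045, -0.44, -1, -0.13, 0.135, -0.045, -0.56, -1, -0.157, 0.162, -0.045, -0.68, -1, -0.183, 0.19, -0.045, -0.8, -1, -0.21, 0.217, -0.045, -0.92, -1, -0.235, 0.243, -0.045, -1.043, -1, -0.2555, 0.2635, -0.045, -1.043, -1, -0.2555, 0.2635, -0.02, -1.043, -1, -0.2555, 0.2635, 0.01, -1.043, -1, -0.2555, 0.2635, 0.035, -1.043, -1, -0.2555, 0.2635, 0.05, -1.043, -1, -0.2555, 0.2635, 0.05, -1.043])

```text
time_s: 15.58
tcp_pos: [0.4778, -0.1872, 0.0906]
eef_rot: [[0.002, 1.0, -0.006], [1.0, -0.002, 0.003], [0.003, -0.006, -1.0]]
contact_force: [-0.8, 0.7, -1.5]
width: 0.306
```

```bash
python3 -c "
from g import *
go((.478,-.187,.055),1.571)
s=read_state();c=s['tcp_pos']+s['eef_rot']@[0,0,.0045]
tt=np.linspace(0,6.28,40)
P=[]
for h,r in((-.041,.0145),(.023,.0145)): P+=[c+[r*np.cos(k),r*np.sin(k),h] for k in tt]
grab('side','h18',(170,240,290,360),6,P)
im=cv2.imread('pics/h18.png');cv2.imwrite('pics/h18.png',cv2.convertScaleAbs(im,alpha=1.8,beta=15))
"
```

```text
t 15.58 tcp [ 0.4778 -0.1872  0.0906] ang 1.569 F [-0.8  0.7 -1.5] w 0.306 j6 -2.05
cmd [0.0001 0.0004 0.0356] yaw -0.002 rack tcp [ 0.1736 -0.2117]
```

View pics/h18.png

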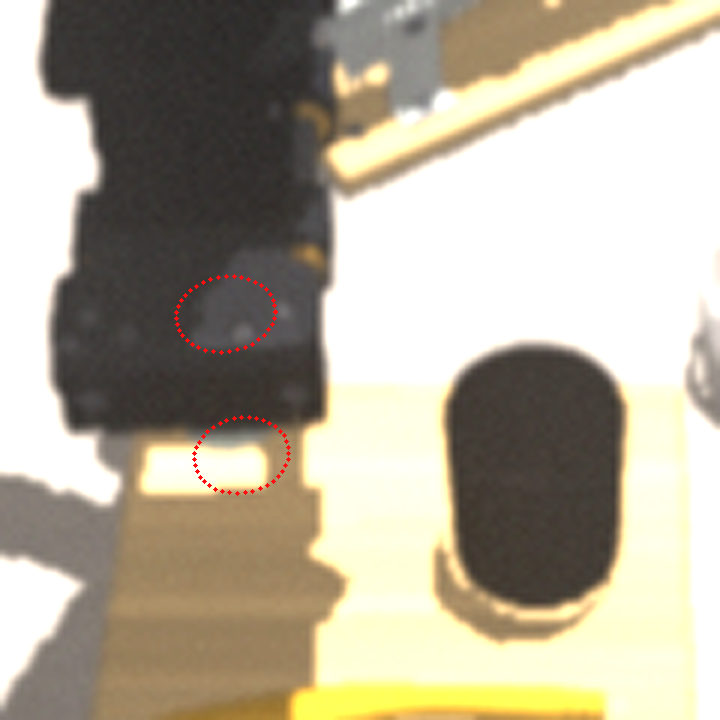

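Request:
arm_command(plan=[-1, 0, 0, 0.015, 0, -1, 0, 0, 0.03, 0, -1, 0, 0, 0.038, 0, -1, 0, 0, 0.042, 0, -1, 0, 0, 0.042, 0])

```text
time_s: 16.05
tcp_pos: [0.4806, -0.1881, 0.0528]
eef_rot: [[0.001, 1.0, -0.0], [1.0, -0.001, -0.0], [-0.0, -0.0, -1.0]]
contact_force: [-0.2, 0.0, -0.6]
width: 0.305
```

```bash
python3 -c "
from g import *
st()
grab('side','h19',(170,240,290,360),6)
im=cv2.imread('pics/h19.png');cv2.imwrite('pics/h19.png',cv2.convertScaleAbs(im,alpha=1.8,beta=15))
"
```

```text
t 16.05 tcp [ 0.4806 -0.1881  0.0528] ang 1.57 F [-0.2  0.  -0.6] w 0.305 j6 -2.05
```

View pics/h19.png

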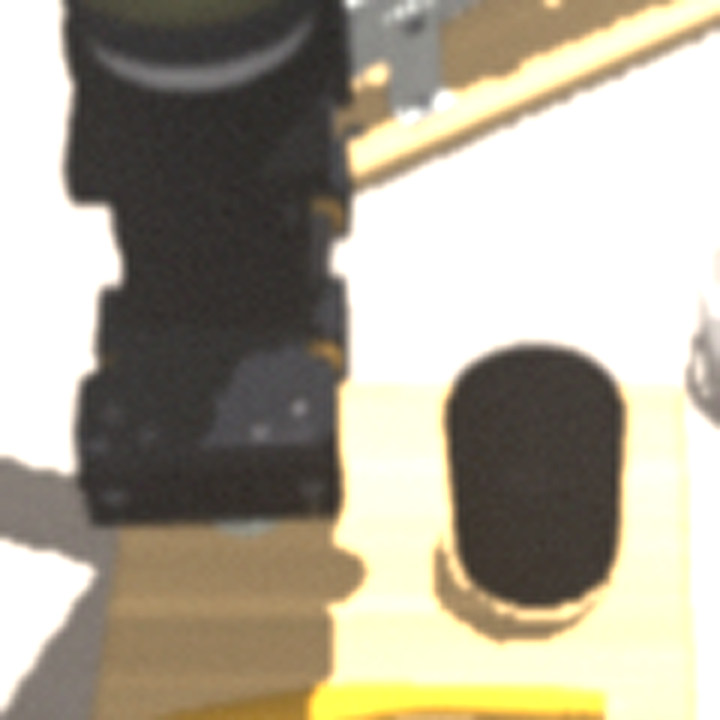

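Request:
arm_command(plan=[-1, 0, 0, 0.003, 0, -1, 0, 0, 0.006, 0, -1, 0, 0, 0.009, 0, -1, 0, 0, 0.011, 0])

```text
time_s: 16.43
tcp_pos: [0.4806, -0.1881, 0.0416]
eef_rot: [[0.001, 1.0, 0.0], [1.0, -0.001, -0.0], [-0.0, 0.0, -1.0]]
contact_force: [0.5, 0.7, -0.9]
width: 0.306
```

Request:
arm_command(plan=[-1, 0, 0, 0.002, 0, -1, 0, 0, 0.004, 0])

```text
time_s: 16.6
tcp_pos: [0.4807, -0.1882, 0.0378]
eef_rot: [[0.001, 1.0, 0.0], [1.0, -0.001, 0.0], [0.0, 0.0, -1.0]]
contact_force: [-0.9, 1.1, 9.7]
width: 0.307
```

Request:
arm_command(plan=[-1, 0, -0.002, 0, 0, -1, 0, -0.004, 0, 0, -1, 0, -0.004, -0.001, 0, -0.35, 0, -0.004, -0.001, 0, -0.3, 0, -0.004, -0.001, 0, -0.2, 0, -0.004, -0.001, 0, -0.1, 0, -0.004, -0.001, 0, 0.0, 0, -0.004, -0.001, 0, 0.1, 0, -0.004, -0.001, 0])

```text
time_s: 17.35
tcp_pos: [0.4765, -0.1881, 0.0386]
eef_rot: [[0.001, 1.0, -0.0], [1.0, -0.001, 0.0], [0.0, -0.0, -1.0]]
contact_force: [-0.2, -0.6, 0.5]
width: 0.515
```

```bash
python3 -c "
from g import *
st()
grab('side','h20',(170,220,290,340),6)
im=cv2.imread('pics/h20.png');cv2.imwrite('pics/h20.png',cv2.convertScaleAbs(im,alpha=1.8,beta=15))
"
```

```text
t 17.35 tcp [ 0.4765 -0.1881  0.0386] ang 1.57 F [-0.2 -0.6  0.5] w 0.515 j6 -2.05
```

View pics/h20.png

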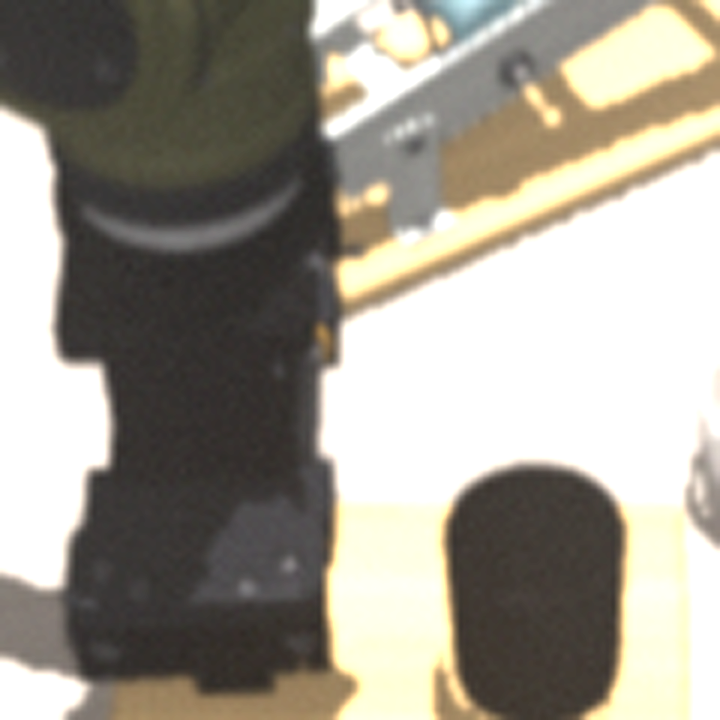

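Request:
arm_command(plan=[0.1, 0, 0, -0.01, 0, 0.1, 0, 0, -0.03, 0, 0.1, 0, 0, -0.06, 0, 0.1, 0, 0, -0.09, 0, 0.1, 0, 0, -0.12, 0, 0.1, 0.04, 0, -0.12, 0, 0.1, 0.08, 0, -0.12, 0, 0.1, 0.12, 0, -0.12, 0])

```text
time_s: 18.07
tcp_pos: [0.477, -0.0675, 0.1607]
eef_rot: [[0.003, 1.0, 0.003], [1.0, -0.003, -0.001], [-0.001, 0.003, -1.0]]
contact_force: [0.7, 0.0, -0.4]
width: 0.551
```

```bash
python3 -c "
from g import *
st()
grab('side','h21',(170,250,290,370),6)
grab('top','h22',(300,165,380,265),6)
"
```

```text
t 18.07 tcp [ 0.477  -0.0675  0.1607] ang 1.568 F [ 0.7  0.  -0.4] w 0.551 j6 -1.82
```

View pics/h21.png

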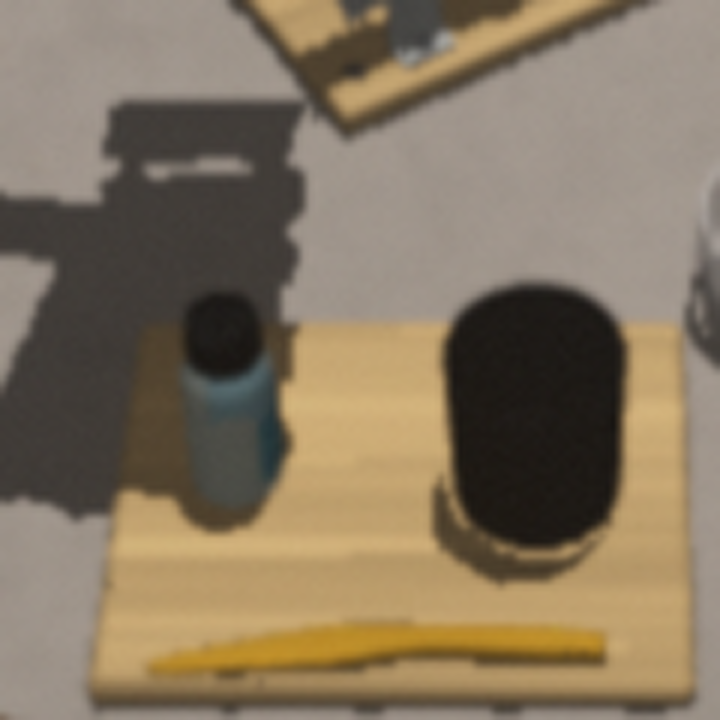

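View pics/h22.png

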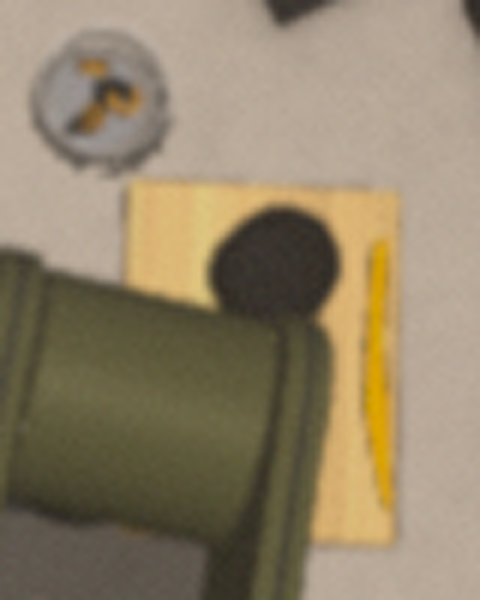

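```bash
python3 -c "
from g import *
go((.3895,.290,.15),.527)
im=get_image('top')['image'];cv2.imwrite('pics/t3.png',cv2.resize(cv2.cvtColor(im,4)[225:310,140:240],None,fx=7,fy=7,interpolation=cv2.INTER_CUBIC))
"
```

```text
t 18.17 tcp [ 0.4764 -0.064   0.1596] ang 1.576 F [ 0.7 -0.2  0.5] w 0.554 j6 -1.82
cmd [ 0.3545 -0.0852  0.0099] yaw 1.049 rack tcp [ 0.0665 -0.1509]
```

View pics/t3.png

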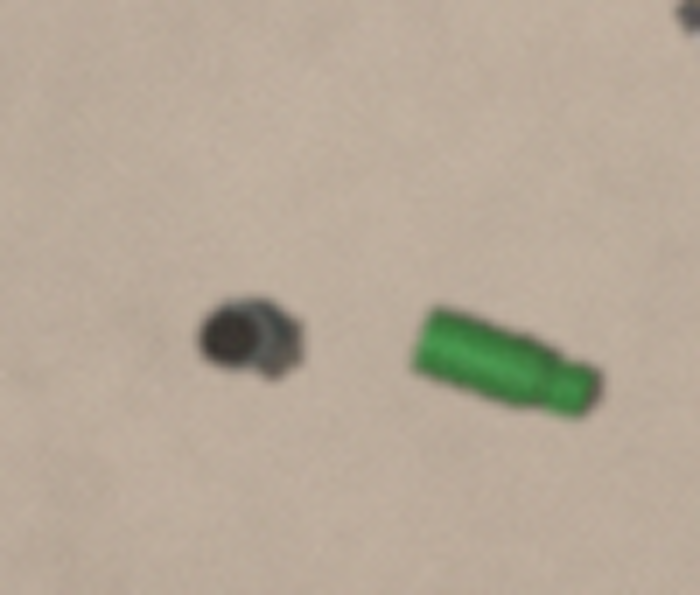

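```bash
python3 -c "
from h import *
print(ray('top',up((231,336),7,(140,225)),.074),ray('side',up((193,112),7,(155,145)),.074),ray('side',up((203,268),7,(155,145)),.003))
import g
g.go((.389,.2935,.15),.527)"
```

```text
[0.38868352 0.29570558 0.074     ] [0.38898417 0.29188243 0.074     ] [0.38507677 0.29240482 0.003     ]
t 18.22 tcp [ 0.4767 -0.0661  0.1595] ang 1.575 F [ 1.   0.  -0.2] w 0.552 j6 -1.82
cmd [ 0.36   -0.0863  0.0093] yaw 1.048 rack tcp [ 0.0684 -0.1518]
```

Request:
arm_command(plan=[0.3, 0.04, -0.01, 0, 0.12, 0.3, 0.08, -0.02, 0, 0.24, 0.3, 0.12, -0.03, 0, 0.36, 0.3, 0.16, -0.04, 0, 0.48, 0.3, 0.2, -0.05, 0, 0.6, 0.3, 0.24, -0.06, 0, 0.72, 0.3, 0.28, -0.07, 0, 0.84, 0.3, 0.32, -0.077, 0, 0.96, 0.3, 0.36, -0.0863, 0, 1.048, 0.3, 0.36, -0.0863, 0.02, 1.048, 0.3, 0.36, -0.0863, 0.04, 1.048, 0.3, 0.36, -0.0863, 0.055, 1.048, 0.3, 0.36, -0.0863, 0.055, 1.048], force=10)

```text
time_s: 19.3
tcp_pos: [0.3889, 0.2906, 0.1002]
eef_rot: [[0.866, 0.499, -0.006], [0.499, -0.866, -0.004], [-0.007, 0.001, -1.0]]
contact_force: [-1.8, -0.9, -0.9]
width: 0.65
```

```bash
python3 -c "
from g import *
go((.3885,.293,.036),.527)
s=read_state();R=s['eef_rot'];w=s['width']*.095/2
tips=[s['tcp_pos']+R@[x,0,.011] for x in(-w-.012,-w,0,w,w+.012)]
grab('side','h23',(120,120,240,220),6,tips)
"
```

```text
t 19.3 tcp [0.3889 0.2906 0.1002] ang 0.523 F [-1.8 -0.9 -0.9] w 0.65 j6 0.01
cmd [ 0.0013 -0.0023  0.0642] yaw -0.004 rack tcp [-0.2841 -0.0483]
```

View pics/h23.png

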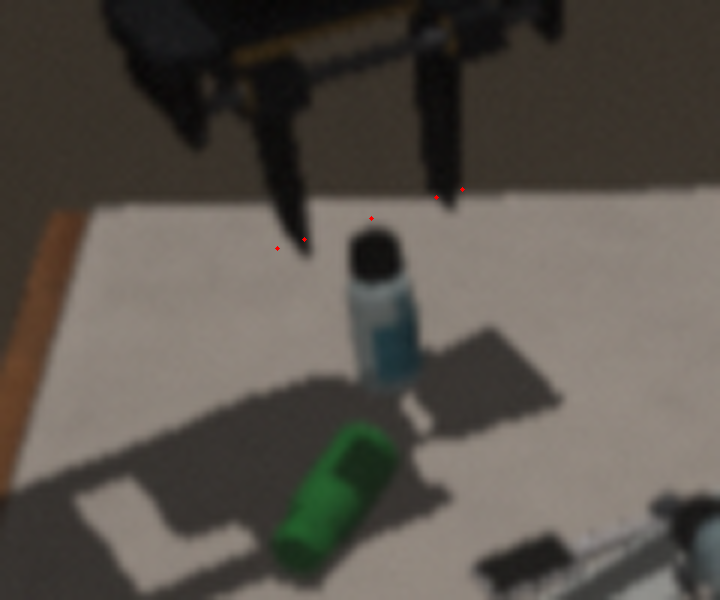

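Request:
arm_command(plan=[0.3, 0.001, -0.002, 0.015, 0, 0.3, 0.001, -0.002, 0.03, 0, 0.3, 0.001, -0.002, 0.045, 0, 0.3, 0.001, -0.002, 0.056, 0, 0.3, 0.001, -0.002, 0.064, 0, 0.3, 0.001, -0.002, 0.064, 0, -1, 0.001, -0.002, 0.064, 0, -1, 0.001, -0.002, 0.064, 0, -1, 0.001, -0.002, 0.064, 0, -1, 0.001, -0.002, 0.064, 0, -1, 0.001, -0.002, 0.064, 0, -1, 0.001, -0.002, 0.064, 0, -1, 0.001, -0.002, 0.064, 0], force=10)

```text
time_s: 20.43
tcp_pos: [0.3907, 0.2944, 0.0401]
eef_rot: [[0.867, 0.499, 0.001], [0.499, -0.867, 0.0], [0.001, -0.0, -1.0]]
contact_force: [-1.1, -0.1, 2.1]
width: 0.304
```

```bash
python3 -c "
from g import *
gor((.105,.05,.17),np.pi/2)
"
```

```text
t 20.43 tcp [0.3907 0.2944 0.0401] ang 0.522 F [-1.1 -0.1  2.1] w 0.304 j6 0.01
cmd [ 0.0968  0.3911 -0.1298] yaw -0.005 rack tcp [-0.2865 -0.0449]
```

Request:
arm_command(plan=[-1, 0, 0, -0.03, 0, -1, 0, 0, -0.07, 0, -1, 0, 0, -0.11, 0, -1, 0, 0, -0.145, 0, -1, 0.01, 0.04, -0.145, 0, -1, 0.02, 0.08, -0.145, 0, -1, 0.03, 0.12, -0.145, 0, -1, 0.04, 0.16, -0.145, 0, -1, 0.05, 0.2, -0.145, 0, -1, 0.06, 0.24, -0.145, 0, -1, 0.07, 0.28, -0.145, 0, -1, 0.08, 0.32, -0.145, 0, -1, 0.09, 0.36, -0.145, 0, -1, 0.097, 0.391, -0.145, 0, -1, 0.097, 0.391, -0.12, -0.005, -1, 0.097, 0.391, -0.1, -0.005, -1, 0.097, 0.391, -0.09, -0.005, -1, 0.097, 0.391, -0.09, -0.005])

```text
time_s: 21.93
tcp_pos: [0.6671, 0.0037, 0.1254]
eef_rot: [[0.864, 0.503, -0.007], [0.503, -0.864, 0.001], [-0.006, -0.004, -1.0]]
contact_force: [-0.3, 0.8, -0.9]
width: 0.308
```

```bash
python3 -c "
from g import *
gor((.05,.05,.129),np.pi/2)
grab('side','h24',(210,110,350,255),5.5)
"
```

```text
t 21.93 tcp [0.6671 0.0037 0.1254] ang 0.527 F [-0.3  0.8 -0.9] w 0.308 j6 -0.6
cmd [ 0.0021 -0.0537 -0.0034] yaw 0.0 rack tcp [0.1037 0.0479]
```

View pics/h24.png

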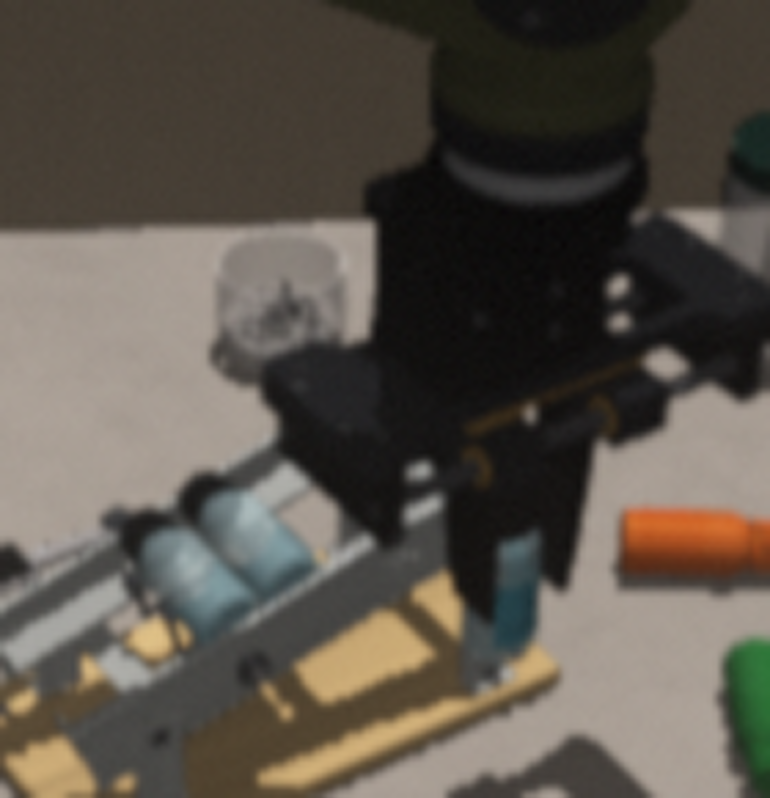

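Request:
arm_command(plan=[-1, 0.002, -0.015, -0.003, 0, -1, 0.002, -0.03, -0.003, 0, -1, 0.002, -0.04, -0.003, 0, -1, 0.002, -0.045, -0.003, 0, -1, 0.002, -0.049, -0.003, 0, -1, 0.002, -0.053, -0.003, 0, -1, 0.002, -0.057, -0.003, 0, -1, 0.002, -0.061, -0.003, 0])

```text
time_s: 22.65
tcp_pos: [0.642, 0.0568, 0.1349]
eef_rot: [[0.864, 0.503, 0.005], [0.503, -0.864, -0.002], [0.003, 0.004, -1.0]]
contact_force: [2.7, -3.8, 4.3]
width: 0.307
```

```bash
python3 -c "
from g import *
gor((.02,.05,.129),np.pi/2)
grab('side','h25',(210,110,350,255),5.5)
"
```

```text
t 22.65 tcp [0.642  0.0568 0.1349] ang 0.527 F [ 2.7 -3.8  4.3] w 0.307 j6 -0.52
cmd [-0.0029 -0.0253  0.0058] yaw 0.0 rack tcp [0.0453 0.0529]
```

View pics/h25.png

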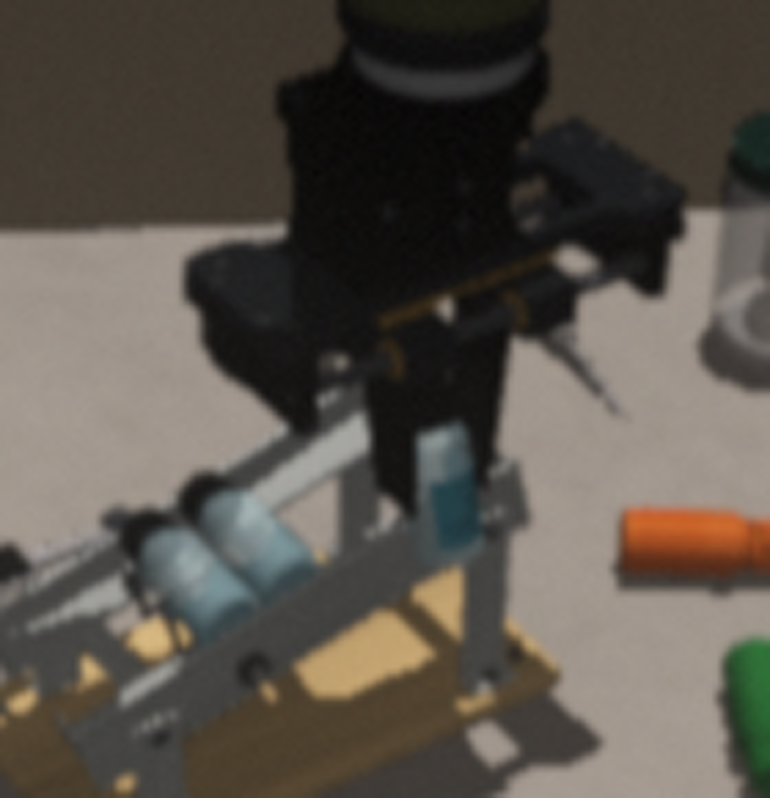

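Request:
arm_command(plan=[-1, -0.002, -0.004, 0, 0, -1, -0.002, -0.008, 0, 0, -1, -0.002, -0.012, 0, 0, -1, -0.002, -0.016, 0, 0, -1, -0.002, -0.02, 0, 0, -1, -0.002, -0.024, 0, 0, -1, -0.002, -0.028, 0, 0])

```text
time_s: 23.28
tcp_pos: [0.6235, 0.081, 0.1315]
eef_rot: [[0.864, 0.503, -0.003], [0.503, -0.864, 0.0], [-0.002, -0.001, -1.0]]
contact_force: [0.7, -2.7, 0.2]
width: 0.307
```

```bash
python3 -c "
from g import *
gor((.0,.05,.129),np.pi/2)
grab('side','h26',(210,110,350,255),5.5)
"
```

```text
t 23.28 tcp [0.6235 0.081  0.1315] ang 0.527 F [ 0.7 -2.7  0.2] w 0.307 j6 -0.48
cmd [ 0.0009 -0.015   0.0025] yaw 0.0 rack tcp [0.015  0.0491]
```

View pics/h26.png

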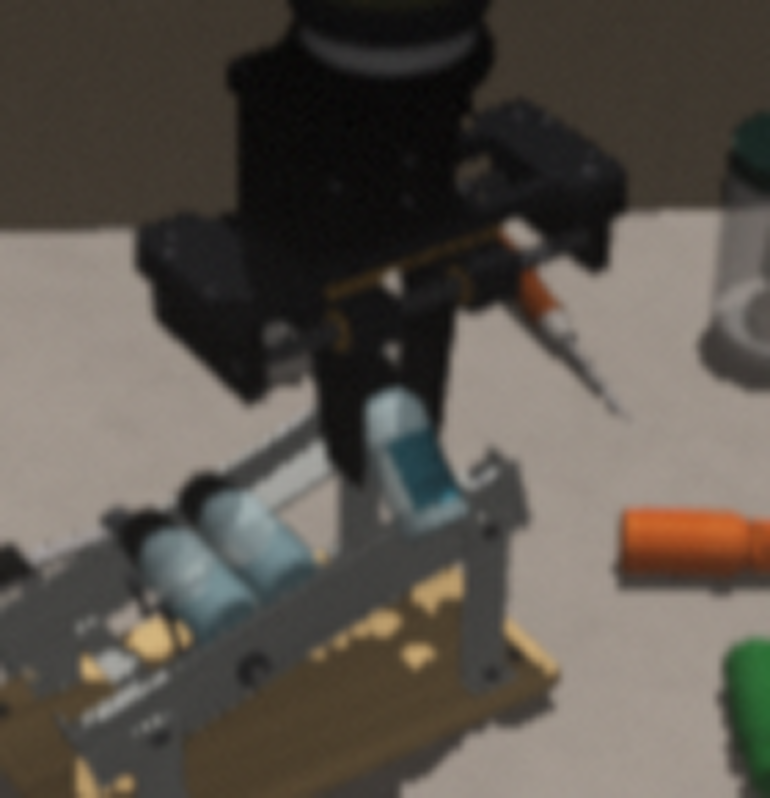

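Request:
arm_command(plan=[-1, 0.002, -0.001, 0.003, 0, -1, 0.002, -0.001, 0.006, 0, -1, 0.002, -0.001, 0.009, 0, -1, 0.002, -0.001, 0.012, 0, -1, 0.002, -0.001, 0.015, 0, -1, 0.002, -0.001, 0.015, 0])

```text
time_s: 23.83
tcp_pos: [0.6259, 0.0824, 0.1169]
eef_rot: [[0.864, 0.503, -0.0], [0.503, -0.864, -0.0], [-0.0, -0.0, -1.0]]
contact_force: [0.9, -1.1, 0.9]
width: 0.307
```

```bash
python3 -c "
from g import *
gor((.0,.05,.129),np.pi/2)
grab('side','h27',(210,110,350,255),5.5)
"
```

```text
t 23.83 tcp [0.6259 0.0824 0.1169] ang 0.527 F [ 0.9 -1.1  0.9] w 0.307 j6 -0.48
cmd [-0.0019 -0.0151 -0.0121] yaw 0.0 rack tcp [0.0151 0.0519]
```

View pics/h27.png

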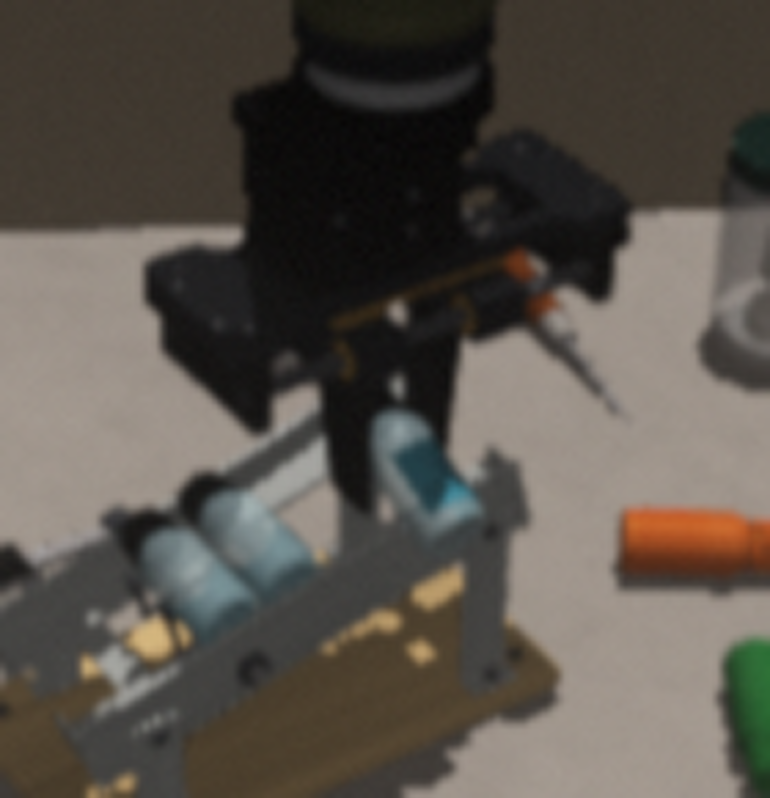

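Request:
arm_command(plan=[-1, -0.003, -0.003, 0.002, 0, -1, -0.003, -0.005, 0.004, 0, -1, -0.003, -0.006, 0.006, 0, -1, -0.003, -0.006, 0.008, 0, -1, -0.003, -0.006, 0.008, 0])

```text
time_s: 24.3
tcp_pos: [0.6195, 0.0867, 0.109]
eef_rot: [[0.864, 0.503, -0.002], [0.503, -0.864, 0.001], [-0.001, -0.002, -1.0]]
contact_force: [-1.9, 0.2, 3.0]
width: 0.307
```

```bash
python3 -c "
from g import *
gor((.0,.05,.129),np.pi/2)
grab('side','h28',(210,110,350,255),5.5)
"
```

```text
t 24.3 tcp [0.6195 0.0867 0.109 ] ang 0.527 F [-1.9  0.2  3. ] w 0.307 j6 -0.47
cmd [ 0.0015 -0.0082 -0.02  ] yaw 0.0 rack tcp [0.0081 0.0485]
```

View pics/h28.png

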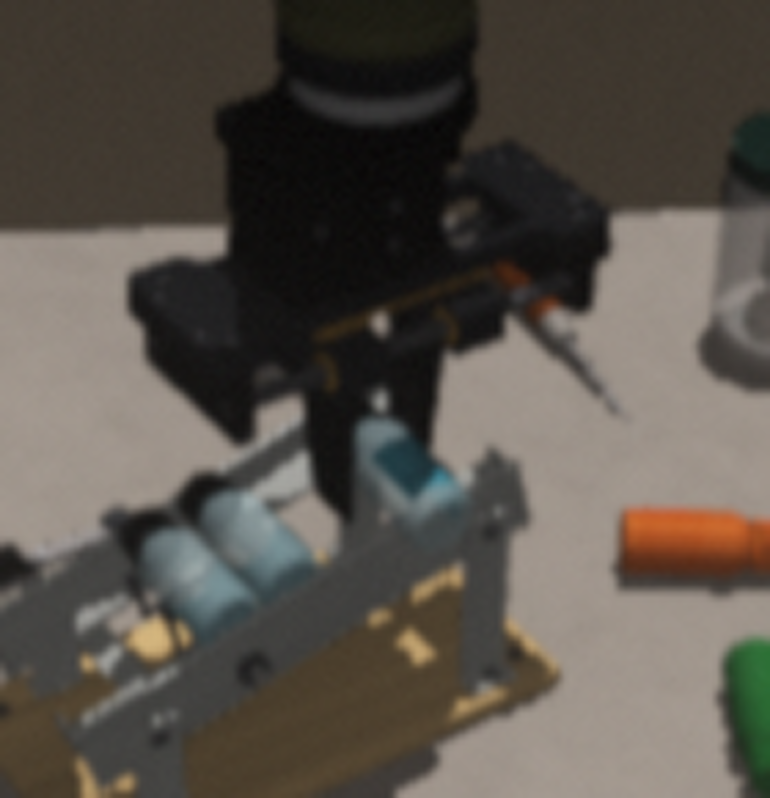

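```bash
python3 -c "
from g import *
for z in(.11,.115,.12,.125): print(z, rk(ray('side',up((447,512),5.5,(210,110)),z)), rk(ray('side',up((378,430),5.5,(210,110)),z+.0145)))
# predicted image for level bottle with base at x=.05,.055 y=.05
for bx in(.045,.05,.055): print(bx,(proj('side',T(p,[(bx,.0485,.118),(bx-.064,.0485,.118)]))-[210,110]+.5)*5.5)
"
```

```text
0.11 [0.0478 0.0579] [0.0041 0.0545]
0.115 [0.0529 0.0541] [0.0096 0.0507]
0.12 [0.058  0.0504] [0.0152 0.0469]
0.125 [0.0631 0.0466] [0.0208 0.043 ]
0.045 [[424.19356384 500.9010397 ]
 [334.26827765 419.97514467]]
0.05 [[431.52774901 507.50047266]
 [341.04049359 426.0702335 ]]
0.055 [[438.9089077  514.14205549]
 [347.85413721 432.20250731]]
```

```bash
cat >> g.py <<'E'
def inplane(cam,uv,yr):
    k,d,R,t=K[cam];n=cv2.undistortPoints(np.array([[uv]],float),k,d)[0,0]
    c=-R.T@t;v=R.T@np.array([n[0],n[1],1]);ny=np.array([-np.sin(p[2]),np.cos(p[2]),0])
    s=(yr-ny@(c-np.r_[p[:2],0]))/(ny@v);P=c+v*s;return np.round([rk(P)[0],P[2]],4)
E
python3 -c "
from g import *
a=lambda u:up(u,5.5,(210,110))
print('slot',[rk(ray('top',up(u,6,(210,160)),.1)) for u in((150,155),(220,118))])
print('base',inplane('side',a((447,512)),.0485),'sh',inplane('side',a((385,440)),.0485))
grab('side','h29',(260,170,310,220),14)
im=cv2.imread('pics/h29.png');cv2.imwrite('pics/h29.png',cv2.convertScaleAbs(im,alpha=1.6,beta=10))
"
```

```text
slot [array([-0.0178,  0.0761]), array([0.0193, 0.0749])]
base [0.0606 0.1225] sh [0.0178 0.1305]
```

View pics/h29.png

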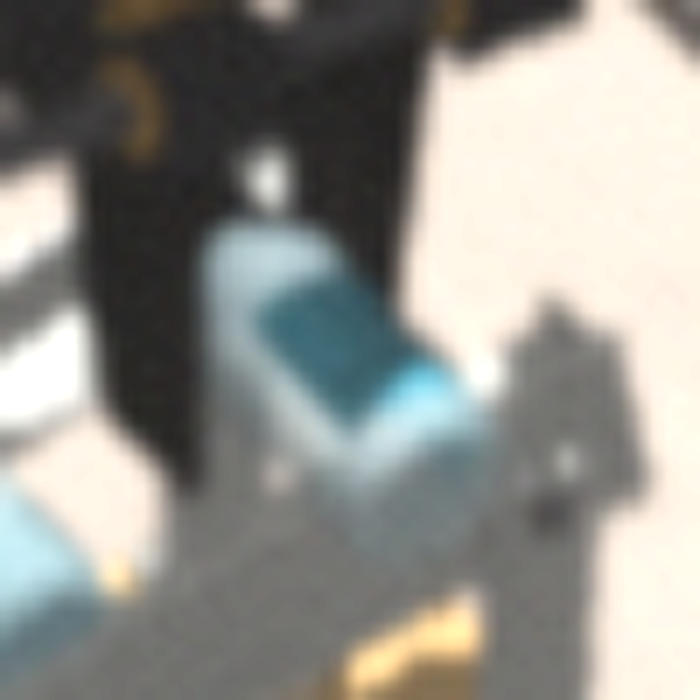

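```bash
python3 -c "
from g import *
a=lambda u:up(u,14,(260,170))
for u in((425,500),(300,320),(280,290)): print(u,inplane('side',a(u),.0485))
tt=np.linspace(0,6.28,60)
im=cv2.imread('pics/h29.png')
for col,(bx,bz,ph) in zip(((0,0,255),(0,255,0)),((.055,.118,.15),(.055,.118,.35))):
  for k in (0,.064):
    C=T(p,[(bx-k*np.cos(ph)+.0145*np.sin(q)*np.sin(ph),.0485+.0145*np.cos(q),bz+k*np.sin(ph)+.0145*np.sin(q)*np.cos(ph)) for q in tt])
    for u in (proj('side',C)-[260,170]+.5)*14: cv2.circle(im,(int(u[0]),int(u[1])),2,col,-1)
tcp=read_state()['tcp_pos']
for dz in(0,.008,.018): 
  u=(proj('side',[tcp+[0,0,dz]])[0]-[260,170]+.5)*14; cv2.circle(im,(int(u[0]),int(u[1])),4,(255,0,255),-1)
cv2.imwrite('pics/h30.png',im)
"
```

```text
(425, 500) [0.0574 0.1134]
(300, 320) [0.0232 0.1263]
(280, 290) [0.0176 0.1286]
```

View pics/h30.png

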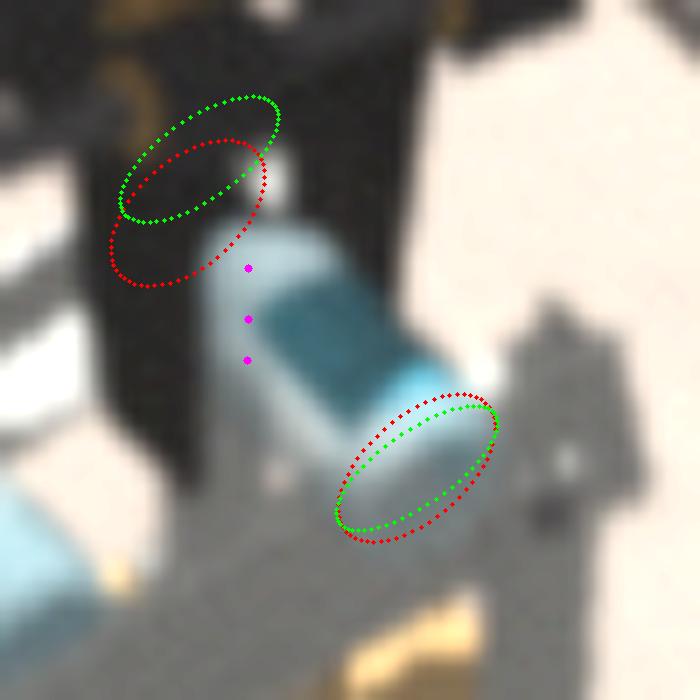

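Request:
arm_command(plan=[-1, 0, 0, -0.004, 0, -1, -0.001, -0.005, -0.004, 0, -1, -0.002, -0.01, -0.004, 0, -1, -0.002, -0.014, -0.004, 0, -1, -0.002, -0.0176, -0.004, 0, -1, -0.002, -0.0176, -0.004, 0])

```text
time_s: 24.9
tcp_pos: [0.6092, 0.1011, 0.1135]
eef_rot: [[0.864, 0.504, -0.0], [0.504, -0.864, 0.0], [-0.0, -0.0, -1.0]]
contact_force: [-0.2, -0.4, -0.4]
width: 0.307
```

```bash
python3 -c "
from g import *
st();print(rk(read_state()['tcp_pos']))
grab('side','h31',(250,160,310,220),12)
im=cv2.imread('pics/h31.png');cv2.imwrite('pics/h31.png',cv2.convertScaleAbs(im,alpha=1.6,beta=10))
"
```

```text
t 24.9 tcp [0.6092 0.1011 0.1135] ang 0.528 F [-0.2 -0.4 -0.4] w 0.307 j6 -0.45
[-0.0095  0.0468]
```

View pics/h31.png

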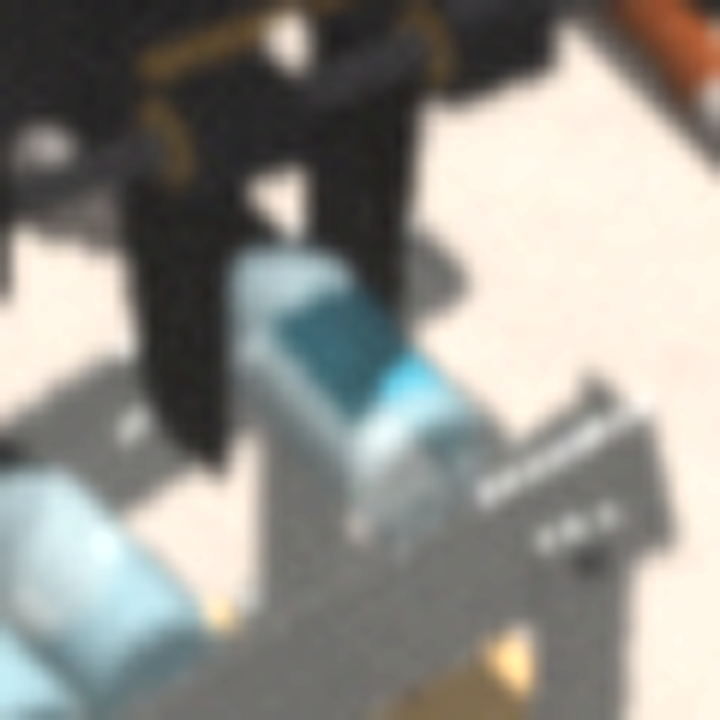

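```bash
python3 -c "
from g import *
a=lambda u:up(u,12,(250,160))
for u in((418,478),(300,300)): print(u,inplane('side',a(u),.0468))
tt=np.linspace(0,6.28,60)
im=cv2.imread('pics/h31.png')
for col,(bx,bz,ph) in zip(((0,0,255),(0,200,0)),((.040,.118,.1),(.044,.117,.25))):
  for k in (0,.064):
    C=T(p,[(bx-k*np.cos(ph)+.0145*np.sin(q)*np.sin(ph),.0468+.0145*np.cos(q),bz+k*np.sin(ph)+.0145*np.sin(q)*np.cos(ph)) for q in tt])
    for u in (proj('side',C)-[250,160]+.5)*12: cv2.circle(im,(int(u[0]),int(u[1])),2,col,-1)
cv2.imwrite('pics/h32.png',im)
"
```

```text
(418, 478) [0.0389 0.1181]
(300, 300) [0.0006 0.1343]
```

View pics/h32.png

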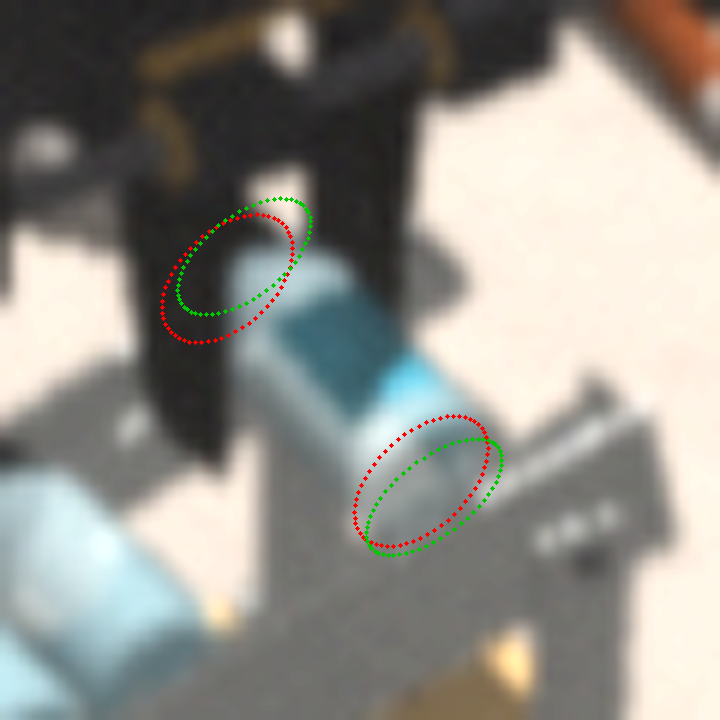

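Request:
arm_command(plan=[-1, 0.005, -0.0017, 0, 0, -1, 0.005, -0.0017, 0.003, 0, -1, 0.005, -0.0017, 0.006, 0, -1, 0.005, -0.0017, 0.008, 0, -1, 0.005, -0.0017, 0.01, 0])

```text
time_s: 25.37
tcp_pos: [0.6133, 0.1044, 0.1036]
eef_rot: [[0.864, 0.503, -0.0], [0.503, -0.864, 0.0], [0.0, -0.0, -1.0]]
contact_force: [-1.5, 1.9, 2.5]
width: 0.302
```

```bash
python3 -c "
from g import *
st();print(rk(read_state()['tcp_pos']))
grab('side','h33',(250,160,310,220),12)
im=cv2.imread('pics/h33.png');cv2.imwrite('pics/h33.png',cv2.convertScaleAbs(im,alpha=1.6,beta=10))
"
```

```text
t 25.37 tcp [0.6133 0.1044 0.1036] ang 0.527 F [-1.5  1.9  2.5] w 0.302 j6 -0.44
[-0.0103  0.0521]
```

View pics/h33.png

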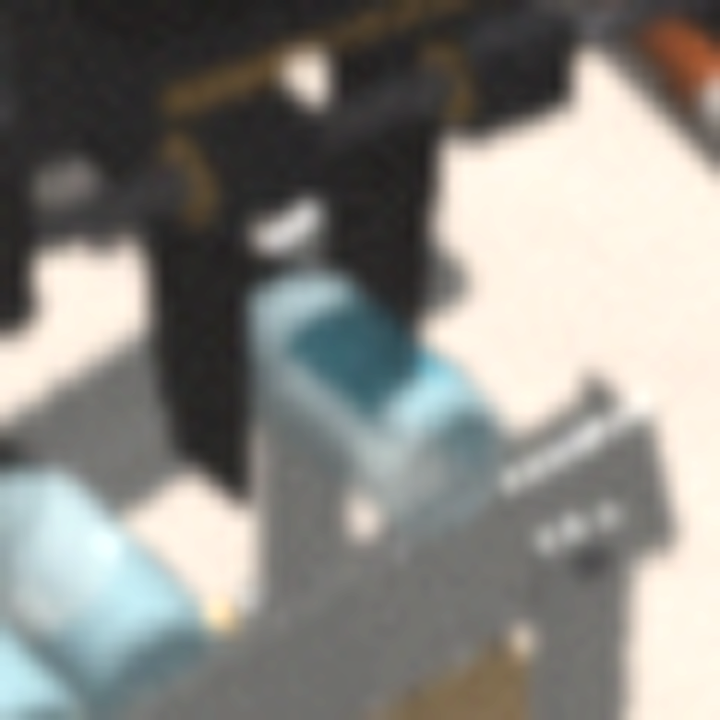

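```bash
python3 -c "
from g import *
a=lambda u:up(u,12,(250,160))
im=cv2.imread('pics/h33.png')
print(inplane('side',a((440,468)),.0521))
tt=np.linspace(0,6.28,60)
for col,(bx,bz,ph) in zip(((0,0,255),(0,200,0)),((.040,.118,.0),(.044,.117,-.1))):
  for k in (0,.064):
    C=T(p,[(bx-k*np.cos(ph)+.0145*np.sin(q)*np.sin(ph),.0521+.0145*np.cos(q),bz+k*np.sin(ph)+.0145*np.sin(q)*np.cos(ph)) for q in tt])
    for u in (proj('side',C)-[250,160]+.5)*12: cv2.circle(im,(int(u[0]),int(u[1])),2,col,-1)
cv2.imwrite('pics/h34.png',im)
"
```

```text
[0.0383 0.1176]
```

View pics/h34.png

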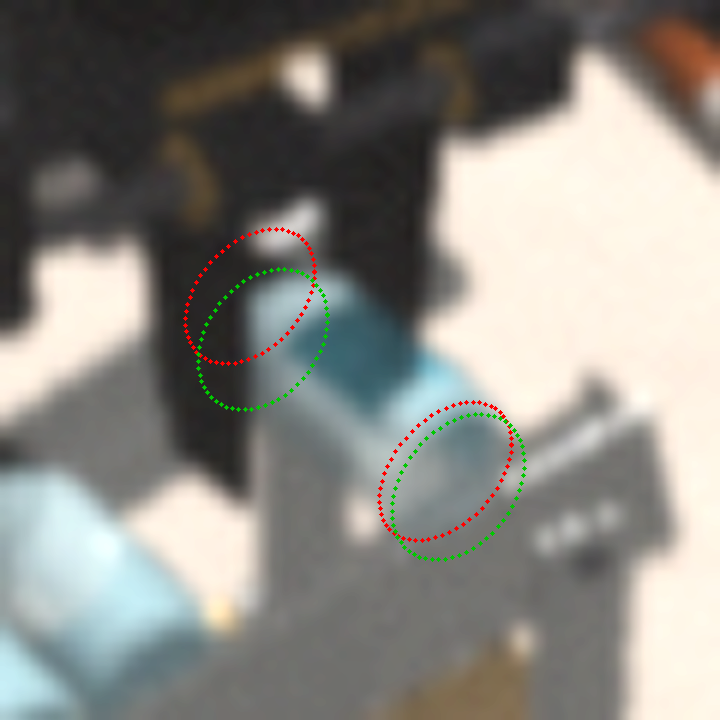

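Request:
arm_command(plan=[-1, 0, 0, -0.01, 0, -1, 0, 0, -0.03, 0, -1, -0.002, -0.02, -0.035, 0, -1, -0.005, -0.05, -0.035, 0, -1, -0.007, -0.085, -0.035, 0, -1, -0.007, -0.105, -0.03, 0, -1, -0.007, -0.105, -0.015, 0, -1, -0.007, -0.105, 0.005, 0, -1, -0.007, -0.105, 0.02, 0, -1, -0.007, -0.105, 0.028, 0, -1, -0.007, -0.105, 0.028, 0])

```text
time_s: 26.33
tcp_pos: [0.5528, 0.191, 0.0736]
eef_rot: [[0.864, 0.503, -0.004], [0.503, -0.864, -0.001], [-0.004, -0.001, -1.0]]
contact_force: [-0.5, 0.9, -0.6]
width: 0.305
```

```bash
python3 -c "
from g import *
st();print(rk(read_state()['tcp_pos']))
grab('side','h35',(200,130,300,220),7)
im=cv2.imread('pics/h35.png');cv2.imwrite('pics/h35.png',cv2.convertScaleAbs(im,alpha=1.6,beta=10))
grab('top','h36',(215,160,290,250),7)
"
```

```text
t 26.33 tcp [0.5528 0.191  0.0736] ang 0.527 F [-0.5  0.9 -0.6] w 0.305 j6 -0.29
[-0.1156  0.0433]
```

View pics/h35.png

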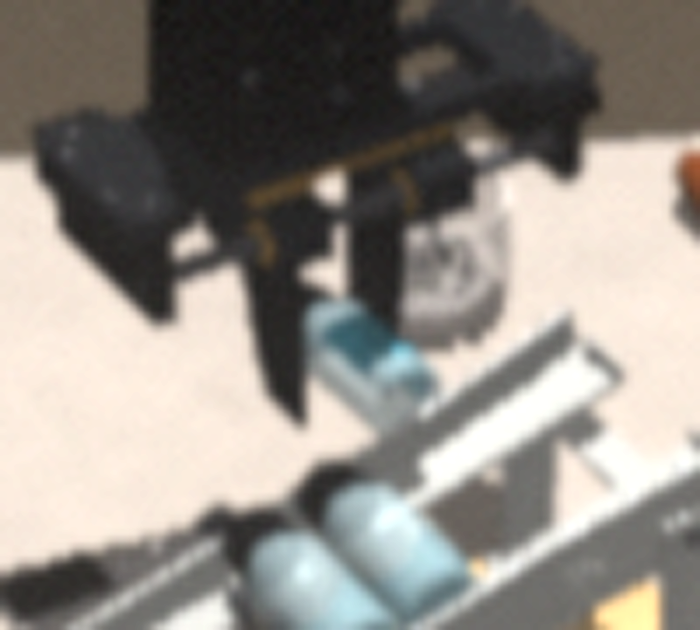

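View pics/h36.png

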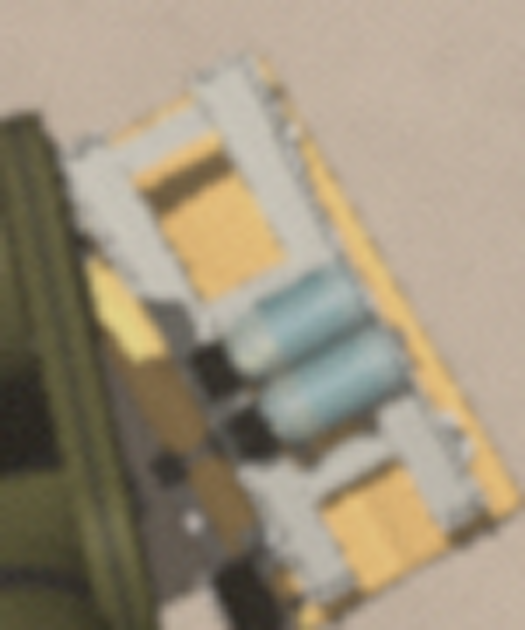

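```bash
python3 -c "
from g import *
for u in((140,185),(215,140),(205,300),(285,260)): print(rk(ray('top',up(u,7,(215,160)),.095)))
"
```

```text
[-0.0184  0.0755]
[0.0169 0.0763]
[-0.0192  0.022 ]
[0.0166 0.0198]
```

Request:
arm_command(plan=[-1, 0.002, 0.008, 0, 0, -1, 0.002, 0.016, 0, 0, -1, 0.002, 0.021, 0, 0, -1, 0.002, 0.024, 0, 0, -1, 0.002, 0.027, 0, 0, -1, 0.002, 0.03, 0, 0, -1, 0.002, 0.033, 0, 0], force=4)

```text
time_s: 27.02
tcp_pos: [0.5733, 0.1649, 0.0767]
eef_rot: [[0.865, 0.502, 0.001], [0.502, -0.865, 0.003], [0.002, -0.002, -1.0]]
contact_force: [-1.4, 6.0, -0.2]
width: 0.308
```

```bash
python3 -c "
from g import *
st();print(rk(read_state()['tcp_pos']))
grab('side','h37',(210,140,290,220),8)
im=cv2.imread('pics/h37.png');cv2.imwrite('pics/h37.png',cv2.convertScaleAbs(im,alpha=1.6,beta=10))
"
```

```text
t 27.02 tcp [0.5733 0.1649 0.0767] ang 0.526 F [-1.4  6.  -0.2] w 0.308 j6 -0.34
[-0.0828  0.0479]
```

View pics/h37.png

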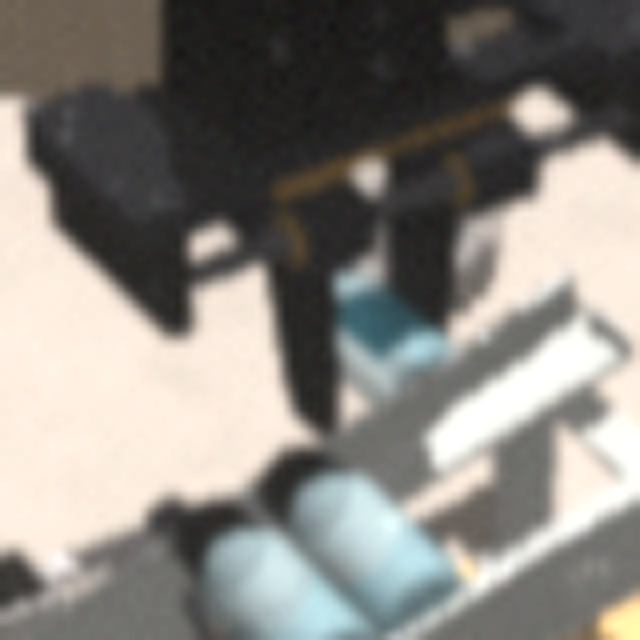

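Request:
arm_command(plan=[-1, 0, 0.002, 0, 0, -1, 0, 0.004, 0, 0, -1, 0, 0.005, 0, 0, -1, 0, 0.005, 0, 0])

```text
time_s: 27.4
tcp_pos: [0.5759, 0.1606, 0.0768]
eef_rot: [[0.865, 0.502, 0.001], [0.502, -0.865, 0.003], [0.002, -0.002, -1.0]]
contact_force: [-0.8, 5.7, 1.3]
width: 0.305
```

```bash
python3 -c "
from g import *
st();print(rk(read_state()['tcp_pos']))
grab('side','h38',(230,160,280,210),14)
im=cv2.imread('pics/h38.png');cv2.imwrite('pics/h38.png',cv2.convertScaleAbs(im,alpha=1.6,beta=10))
"
```

```text
t 27.4 tcp [0.5759 0.1606 0.0768] ang 0.526 F [-0.8  5.7  1.3] w 0.305 j6 -0.35
[-0.0777  0.048 ]
```

View pics/h38.png

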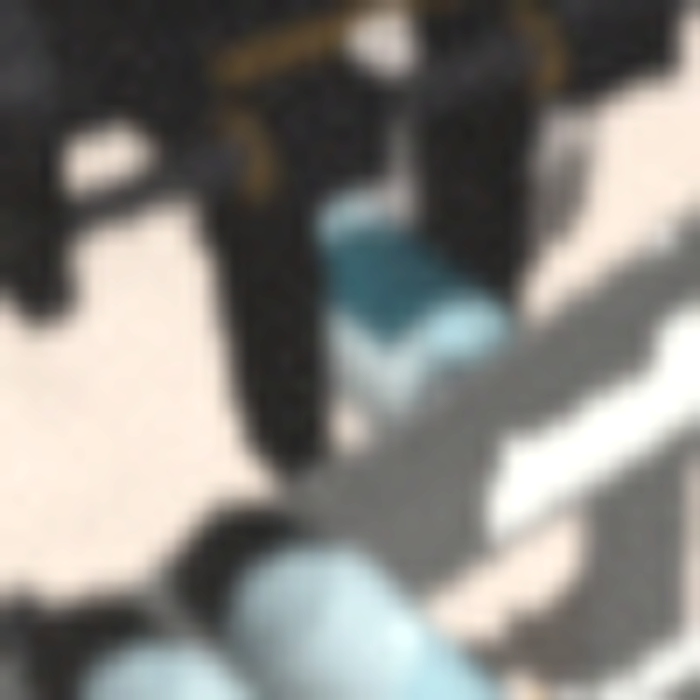

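Request:
arm_command(plan=[-1, 0, -0.004, 0, 0, -1, 0, -0.012, 0, 0, -1, 0, -0.018, -0.02, 0, -1, 0, -0.018, -0.05, 0, -1, 0, -0.01, -0.063, 0, -1, 0, 0.02, -0.063, 0, -1, 0, 0.055, -0.063, 0, -1, -0.001, 0.078, -0.063, 0, -1, -0.001, 0.078, -0.055, 0, -1, -0.001, 0.078, -0.05, 0, -1, -0.001, 0.078, -0.05, 0], force=10)

```text
time_s: 28.37
tcp_pos: [0.6124, 0.0915, 0.1236]
eef_rot: [[0.865, 0.502, -0.003], [0.502, -0.865, -0.0], [-0.003, -0.002, -1.0]]
contact_force: [-0.3, 0.0, -1.0]
width: 0.304
```

```bash
cat > ov.py <<'E'
from g import *
import sys
def ov(name,crop,sc,models,y):
    grab('side',name,crop,sc);im=cv2.imread(f'pics/{name}.png');im=cv2.convertScaleAbs(im,alpha=1.6,beta=10)
    cv2.imwrite(f'pics/{name}.png',im)
    tt=np.linspace(0,6.28,60)
    for col,(bx,bz,ph) in zip(((0,0,255),(0,200,0)),models):
      for k in (0,.064):
        C=T(p,[(bx-k*np.cos(ph)+.0145*np.sin(q)*np.sin(ph),y+.0145*np.cos(q),bz+k*np.sin(ph)+.0145*np.sin(q)*np.cos(ph)) for q in tt])
        for u in (proj('side',C)-crop[:2]+.5)*sc: cv2.circle(im,(int(u[0]),int(u[1])),2,col,-1)
    cv2.imwrite(f'pics/{name}o.png',im)
E
python3 -c "
from ov import *
s=st();r=rk(s['tcp_pos']);print(r)
z=s['tcp_pos'][2]
ov('h39',(240,150,310,220),10,[(r[0]+.0367,z+.014,0),(r[0]+.0367,z+.007,.15)],r[1])
"
```

```text
t 28.37 tcp [0.6124 0.0915 0.1236] ang 0.526 F [-0.3  0.  -1. ] w 0.304 j6 -0.46
[0.0004 0.0447]
```

View pics/h39o.png

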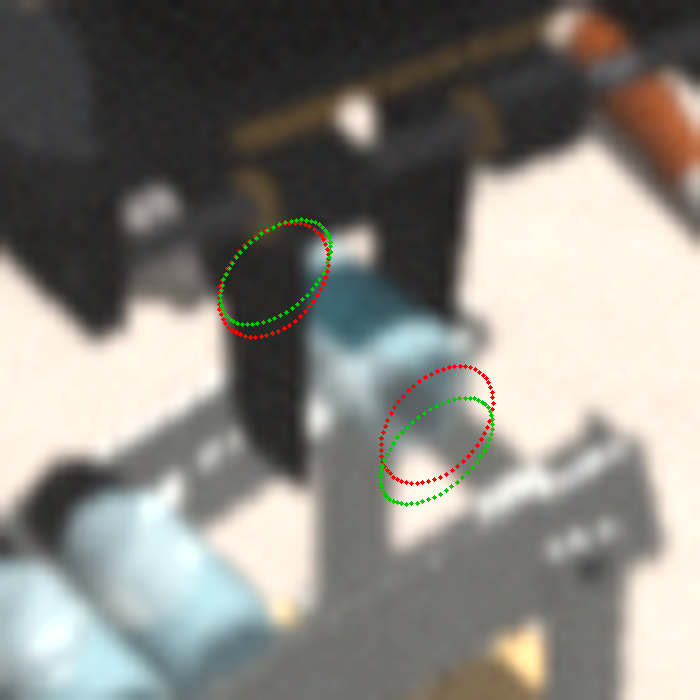

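Request:
arm_command(plan=[-1, 0.001, 0, 0.006, 0, -1, 0.001, 0, 0.013, 0, -1, 0.001, 0, 0.019, 0, -1, 0.001, 0, 0.024, 0, -1, 0.001, 0, 0.028, 0, -1, 0.001, 0, 0.028, 0])

```text
time_s: 28.92
tcp_pos: [0.6135, 0.0924, 0.0961]
eef_rot: [[0.864, 0.503, -0.002], [0.503, -0.864, -0.0], [-0.002, -0.001, -1.0]]
contact_force: [-0.5, 0.1, -0.0]
width: 0.303
```

```bash
python3 -c "
from ov import *
s=st();r=rk(s['tcp_pos']);print(r)
z=s['tcp_pos'][2]
ov('h40',(240,150,310,220),10,[(r[0]+.0345,z+.015,0)],r[1])
"
```

```text
t 28.92 tcp [0.6135 0.0924 0.0961] ang 0.527 F [-0.5  0.1 -0. ] w 0.303 j6 -0.46
[0.0001 0.0462]
```

View pics/h40o.png

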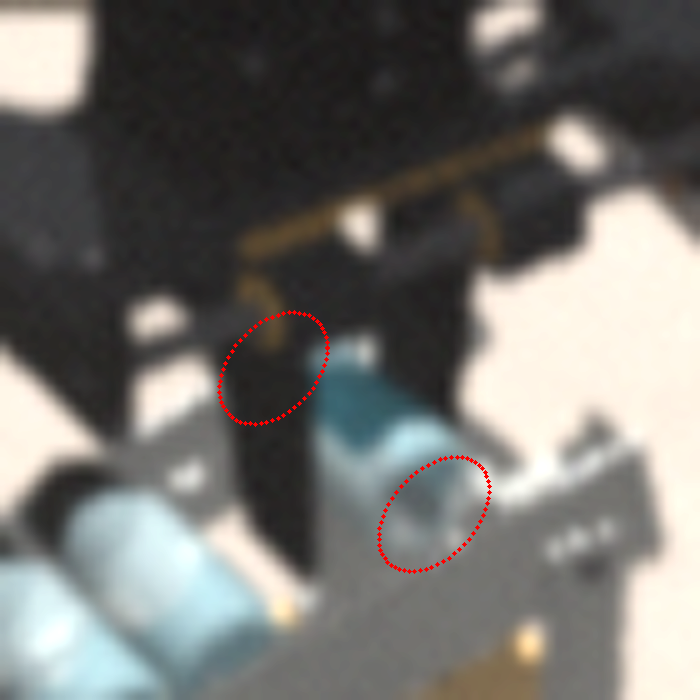

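Request:
arm_command(plan=[-1, 0, 0, 0.002, 0, -1, 0, 0, 0.004, 0, -1, 0, 0, 0.006, 0])

```text
time_s: 29.22
tcp_pos: [0.6147, 0.0923, 0.0919]
eef_rot: [[0.864, 0.503, 0.001], [0.503, -0.864, 0.0], [0.001, 0.0, -1.0]]
contact_force: [-0.8, 0.1, -0.9]
width: 0.303
```

Request:
arm_command(plan=[-1, 0, 0, 0.0015, 0, -1, 0, 0, 0.003, 0])

```text
time_s: 29.38
tcp_pos: [0.6145, 0.0922, 0.0886]
eef_rot: [[0.864, 0.503, 0.0], [0.503, -0.864, 0.0], [0.0, 0.0, -1.0]]
contact_force: [0.5, 0.9, -0.9]
width: 0.306
```

Request:
arm_command(plan=[-1, 0, 0, 0.0015, 0, -1, 0, 0, 0.003, 0])

```text
time_s: 29.55
tcp_pos: [0.6147, 0.0921, 0.0867]
eef_rot: [[0.864, 0.503, -0.0], [0.503, -0.864, -0.0], [-0.0, 0.0, -1.0]]
contact_force: [-5.5, -1.1, 11.0]
width: 0.306
```

```bash
python3 -c "
from ov import *
s=st();r=rk(s['tcp_pos']);print(r)
z=s['tcp_pos'][2]
ov('h41',(240,150,310,220),10,[(r[0]+.0345,.1045,0)],r[1])
"
```

```text
t 29.55 tcp [0.6147 0.0921 0.0867] ang 0.527 F [-5.5 -1.1 11. ] w 0.306 j6 -0.46
[0.001 0.047]
```

View pics/h41o.png

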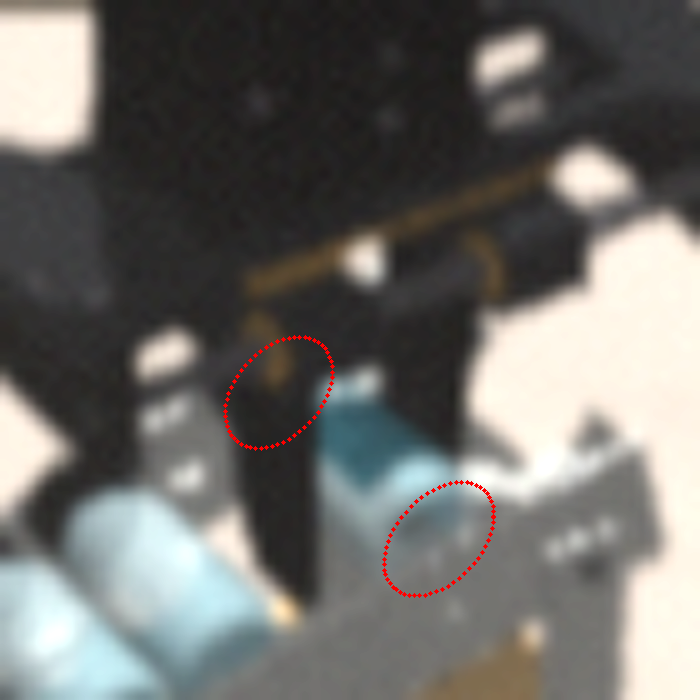

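Request:
arm_command(plan=[-1, 0, 0, -0.002, 0, -0.36, 0, 0, -0.002, 0, -0.3, 0, 0, -0.002, 0, -0.26, 0, 0, -0.002, 0, -0.24, 0, 0, -0.002, 0, -0.24, 0, 0, -0.002, 0])

```text
time_s: 30.1
tcp_pos: [0.6144, 0.0923, 0.0874]
eef_rot: [[0.864, 0.503, -0.0], [0.503, -0.864, -0.0], [-0.0, -0.0, -1.0]]
contact_force: [-0.1, 0.1, 0.1]
width: 0.379
```

Request:
arm_command(plan=[-0.24, 0, 0, -0.008, 0, -0.24, 0, 0, -0.016, 0, -0.24, 0, 0, -0.024, 0, -0.24, 0, 0, -0.034, 0, -0.24, 0, 0, -0.046, 0, -0.24, 0, 0, -0.06, 0, -0.24, 0, 0, -0.08, 0, -0.24, 0, 0, -0.1, 0])

```text
time_s: 30.77
tcp_pos: [0.6143, 0.0923, 0.1894]
eef_rot: [[0.864, 0.503, 0.0], [0.503, -0.864, 0.0], [0.0, 0.0, -1.0]]
contact_force: [0.2, -0.2, 0.8]
width: 0.377
```

```bash
python3 -c "
from ov import *
s=st();r=rk(s['tcp_pos']);print(r)
ov('h42',(210,160,320,270),6.5,[(.037,.0987,0)],.0228)
"
```

```text
t 30.77 tcp [0.6143 0.0923 0.1894] ang 0.527 F [ 0.2 -0.2  0.8] w 0.377 j6 -0.46
[0.0007 0.0469]
```

View pics/h42.png

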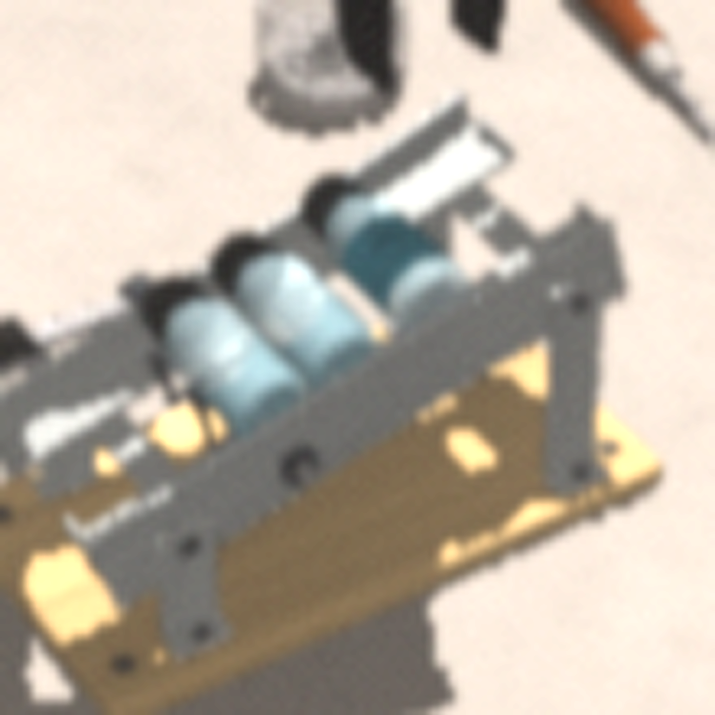

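Request:
arm_command(plan=[-1, 0, 0, 0, 0, -1, 0, 0, 0, 0, -1, 0, 0, 0, 0, -1, 0, 0, 0, 0, -1, 0, 0, 0, 0, -1, 0, 0, 0, 0, -1, 0, 0, 0, 0, -1, 0, 0, 0, 0])

```text
time_s: 31.48
tcp_pos: [0.6143, 0.0923, 0.1873]
eef_rot: [[0.864, 0.503, -0.001], [0.503, -0.864, -0.0], [-0.001, -0.0, -1.0]]
contact_force: [-0.0, 0.4, -0.5]
width: 0.006
```

```bash
python3 -c "
from ov import *
s=st()
ov('h43',(210,160,320,270),6.5,[(.037,.0987,0),(.037,.104,0)],.0228)
grab('top','h44',(215,160,290,250),7)
"
```

```text
t 31.48 tcp [0.6143 0.0923 0.1873] ang 0.527 F [-0.   0.4 -0.5] w 0.006 j6 -0.46
```

View pics/h43.png

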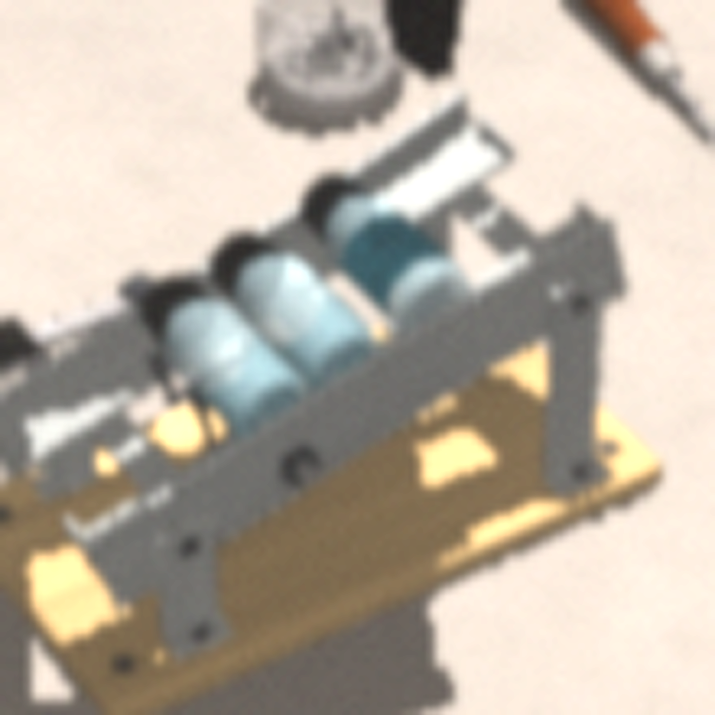

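```bash
python3 -c "
from g import *
gor((0,.082,.116),np.pi/2)
a=lambda u:up(u,6.5,(210,160))
print('base',[ (y,inplane('side',a((435,285)),y)) for y in(.04,.045,.05)])
"
```

```text
t 31.58 tcp [0.6144 0.0923 0.1875] ang 0.527 F [-0.4 -0.6  0.4] w 0.007 j6 -0.46
cmd [ 0.0351 -0.0007  0.0715] yaw 0.0 rack tcp [0.0007 0.0469]
base [(0.04, array([0.0189, 0.0966])), (0.045, array([0.0116, 0.0896])), (0.05, array([0.0043, 0.0826]))]
```

View pics/h44.png

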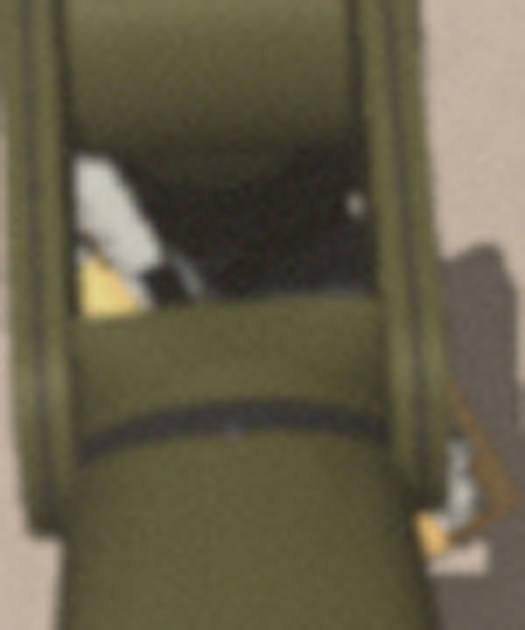

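Request:
arm_command(plan=[-1, 0.025, -0.001, 0.01, 0, -1, 0.025, -0.001, 0.03, 0, -1, 0.025, -0.001, 0.05, 0, -1, 0.025, -0.001, 0.065, 0, -1, 0.025, -0.001, 0.077, 0, -1, 0.025, -0.001, 0.077, 0, -1, 0.022, -0.001, 0.078, 0, -1, 0.019, -0.001, 0.078, 0, -1, 0.016, -0.001, 0.079, 0, -1, 0.014, -0.001, 0.079, 0])

```text
time_s: 32.42
tcp_pos: [0.6264, 0.1, 0.1099]
eef_rot: [[0.864, 0.503, 0.002], [0.503, -0.864, 0.0], [0.002, 0.001, -1.0]]
contact_force: [0.3, 0.1, -0.7]
width: 0.003
```

```bash
python3 -c "
from ov import *
s=st();print(rk(s['tcp_pos']))
ov('h45',(210,160,320,270),6.5,[(.037,.0987,0)],.0228)
"
```

```text
t 32.42 tcp [0.6264 0.1    0.1099] ang 0.527 F [ 0.3  0.1 -0.7] w 0.003 j6 -0.45
[0.0001 0.0611]
```

View pics/h45o.png

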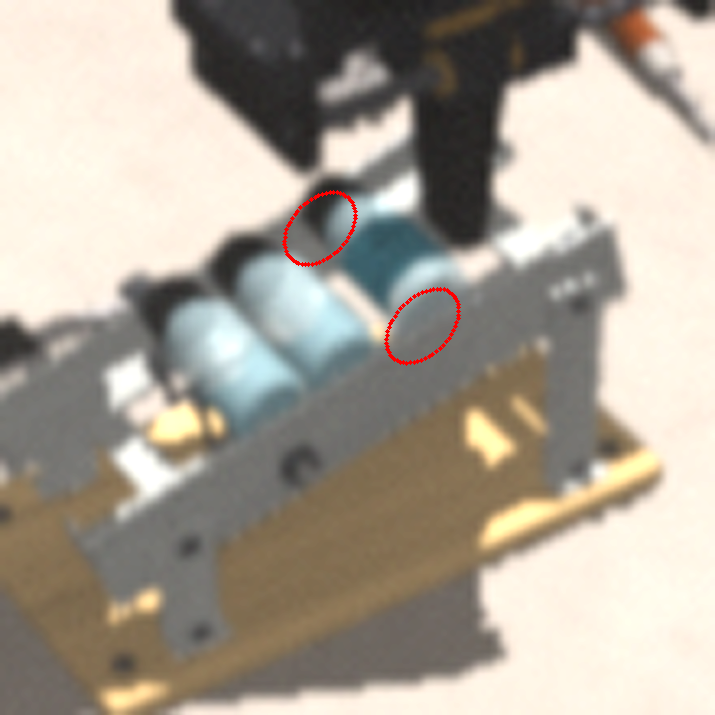

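Request:
arm_command(plan=[-1, -0.002, 0, 0.0005, 0, -1, -0.004, 0, 0.001, 0, -1, -0.006, 0, 0.0015, 0, -1, -0.007, 0, 0.002, 0, -1, -0.008, 0, 0.002, 0])

```text
time_s: 32.88
tcp_pos: [0.6192, 0.0962, 0.1068]
eef_rot: [[0.864, 0.503, 0.001], [0.503, -0.864, 0.0], [0.001, 0.0, -1.0]]
contact_force: [0.7, 0.9, 1.2]
width: 0.01
```

```bash
python3 -c "
from ov import *
s=st();print(rk(s['tcp_pos']))
ov('h46',(210,160,320,270),6.5,[(.037,.0987,0)],.0228)
"
```

```text
t 32.88 tcp [0.6192 0.0962 0.1068] ang 0.527 F [0.7 0.9 1.2] w 0.01 j6 -0.46
[-0.0002  0.053 ]
```

View pics/h46.png

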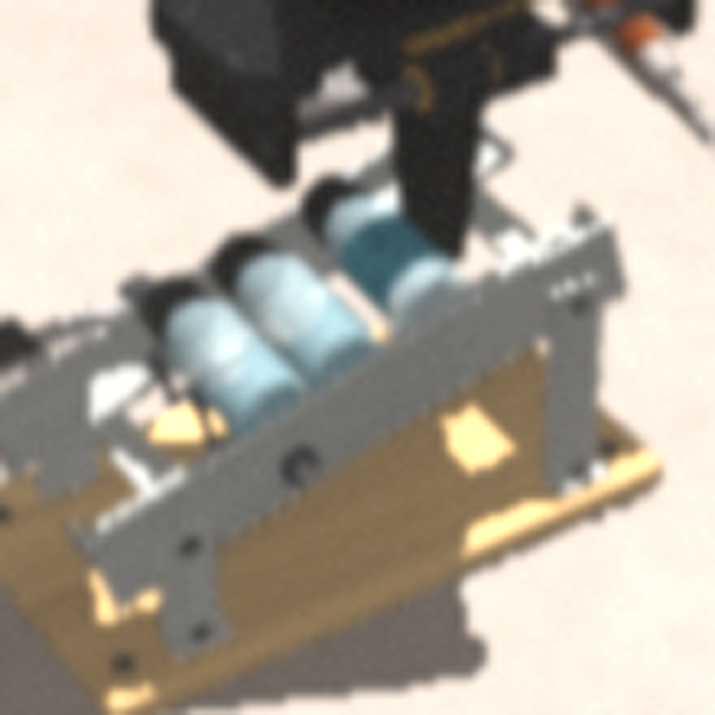

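Just at contact. Push a little further in small steps.

Request:
arm_command(plan=[-1, -0.001, 0, 0, 0, -1, -0.002, 0, 0, 0, -1, -0.003, 0, 0, 0, -1, -0.004, 0, 0, 0])

```text
time_s: 33.27
tcp_pos: [0.6162, 0.0943, 0.1072]
eef_rot: [[0.864, 0.503, 0.001], [0.503, -0.864, 0.0], [0.001, 0.0, -1.0]]
contact_force: [0.9, 1.0, 2.2]
width: 0.007
```

```bash
python3 -c "
from ov import *
s=st();print(rk(s['tcp_pos']))
ov('h47',(210,160,320,270),6.5,[(.037,.0987,0)],.0228)
"
```

```text
t 33.27 tcp [0.6162 0.0943 0.1072] ang 0.527 F [0.9 1.  2.2] w 0.007 j6 -0.46
[-0.0001  0.0494]
```

View pics/h47.png

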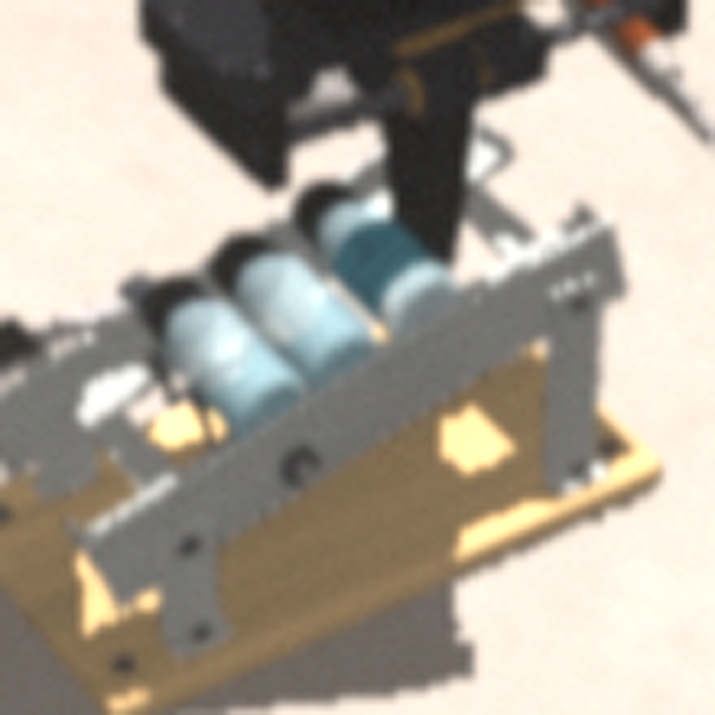

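Request:
arm_command(plan=[-1, -0.001, 0, 0.0005, 0, -1, -0.002, 0, 0.0005, 0, -1, -0.003, 0, 0.001, 0])

```text
time_s: 33.57
tcp_pos: [0.6128, 0.0925, 0.1054]
eef_rot: [[0.864, 0.503, -0.0], [0.503, -0.864, -0.0], [-0.0, -0.0, -1.0]]
contact_force: [-0.1, 0.2, 1.6]
width: 0.003
```

```bash
python3 -c "
from ov import *
s=st();print(rk(s['tcp_pos']))
ov('h48',(210,160,320,270),6.5,[(.037,.0987,0)],.0228)
"
```

```text
t 33.57 tcp [0.6128 0.0925 0.1054] ang 0.527 F [-0.1  0.2  1.6] w 0.003 j6 -0.46
[-0.0003  0.0457]
```

View pics/h48o.png

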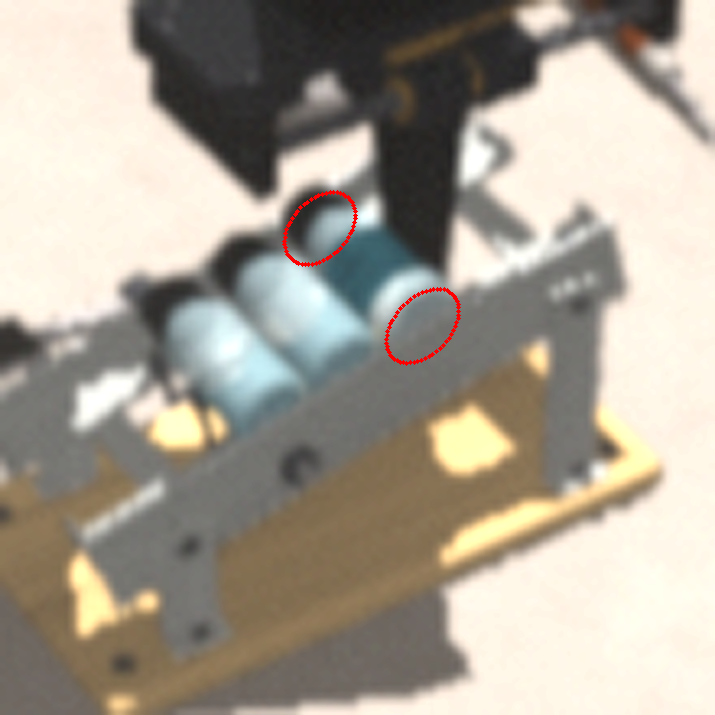

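Request:
arm_command(plan=[-1, 0.008, 0, -0.001, 0, -1, 0.014, 0, -0.02, 0, -1, 0.014, 0, -0.05, 0, -1, 0.014, 0, -0.09, 0, -1, 0.014, 0.03, -0.12, 0, -1, 0.014, 0.07, -0.14, 0, -1, 0.014, 0.11, -0.14, 0, -1, 0.014, 0.15, -0.14, 0, -1, 0.014, 0.19, -0.14, 0, -1, 0.014, 0.22, -0.14, 0, -1, 0.014, 0.25, -0.14, 0])

```text
time_s: 34.53
tcp_pos: [0.7517, -0.1183, 0.2448]
eef_rot: [[0.865, 0.502, -0.001], [0.502, -0.865, 0.0], [-0.001, -0.001, -1.0]]
contact_force: [0.5, -0.6, -0.1]
width: 0.003
```

```bash
python3 -c "
from ov import *
s=st();print(rk(s['tcp_pos']))
ov('h49',(210,160,320,270),6.5,[(.037,.0987,0),(.037,.0845,0)],.0228)
grab('top','h50',(215,160,290,250),7)
"
```

```text
t 34.53 tcp [ 0.7517 -0.1183  0.2448] ang 0.526 F [ 0.5 -0.6 -0.1] w 0.003 j6 -0.75
[0.2518 0.0598]
```

View pics/h49.png

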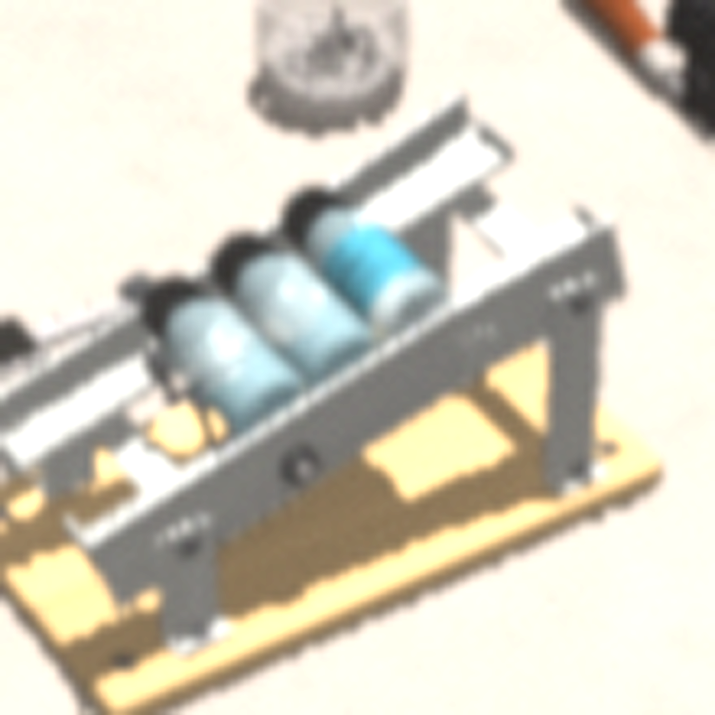

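View pics/h50.png

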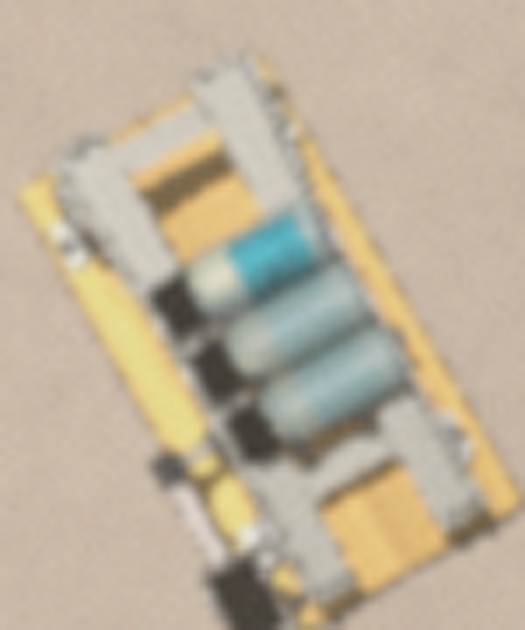

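```bash
python3 -c "
from g import *
grab('side','h51',(150,130,390,370),2.4)
"
```

```text
(no output)
```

View pics/h51.png

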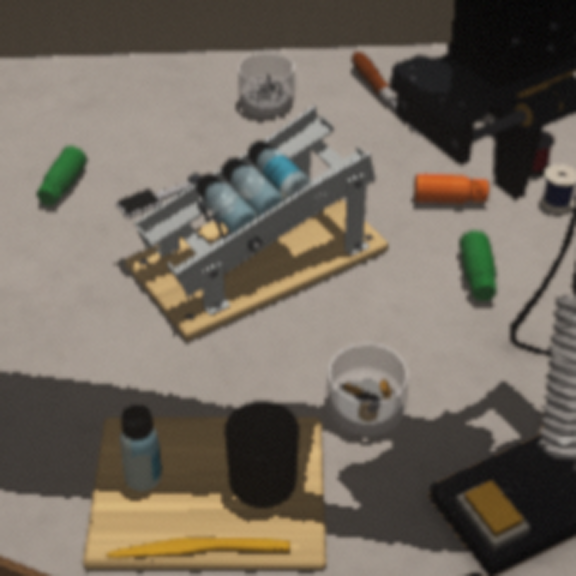

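```bash
python3 -c "
from station import *
print(close_job())"
```

```text
the job is handed in; nothing more can be done
None
```

I handed the job in at about 34.6 s of the 72 s. I pressed the paddle slowly so that only the oldest bottle rolled out. I took it from the pick-up end and turned it upright in the jaws against the rack's outer sides. It now stands on the free half of the mixing board, next to the black cup. I laid the new bottle in the high end with its cap towards -x. It hung about 10 mm short of the row, so I pushed it down from behind with about 1 to 2 N.

- **Row:** In the last pictures the three bottles lie closed up. Their caps match the starting row to within about 1 pixel (roughly 3 mm) in the top camera, all pointing to the paddle side.
- **Rest of the scene:** The paddle is back up and the oldest bottle stands upright on the board. The cup and both pots look unmoved, and the gripper is clear.
- **Went badly on the way:** Standing the oldest bottle up took two tries, because the first push left it leaning. Both bottles slipped in the pads while being turned. The new one caught on the flange once and had to be shifted along in the grip before it would lower in. The highest force I read on setting down was about 10 N on the board and 11 N in the rack.
- **Disagreements:** The two cameras differed by up to about 5 mm on the rack's position, and I used a value in between. I judged the upright angle and the row gaps by eye only.

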